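Park a sliding tool carriage short of its rail's tight spot and load it

TASK

Get the sliding tool carriage ready for the router job: push it along its rail by the handle so that it drives the stop block ahead of it until the stop binds at the rail's tight spot, then back the carriage off about a finger's width (10 to 20 mm) and leave it there, with the stop staying behind to mark the spot. Then load it: snap every guide rod lying on the bench sideways into a pair of spring clips on the deck, and hang every router template from the rack by its eye on a peg at the carriage's front, in any order. Do not ram the stop, do not touch it with the robot, and leave the wax block and the tape measure where they are.

Things in the scene. Friction and masses are not known exactly. Their poses are not given: they have to be found in the camera images.
- carriage: sliding tool carriage: plywood saddle 90 mm deep (x), 180 mm long (y) on a raised rail 540 mm long. Origin: centre of the deck's top, 120 mm above the bench. x points to its back, z up; it slides along y only, from the rail's +y end towards its own -y, with 4 N of friction, and stays where left. On the deck three clip stations; in front (-x) two pegs and a handle.
- handle (a point): centre of the gripping part of the carriage's handle: an upright wooden bar, 24 mm (x) by 18 mm (y), its top 15 mm above this point; a 20 mm wide neck, its top 23 mm below this point, joins it to the carriage behind (+x). Can be pinched from above across y.
- carriage_end (a point): middle of the carriage's leading (-y) end face, which meets the stop block.
- stop: stop block, dark wood, brass thumb-screw, 64 (x) by 30 (y) by 50 mm; origin its centre. Loose on the same rail, on the -y side of the carriage, 2 N of friction; driven by the carriage's end, it stays where left. At the unseen tight spot, 10 to 19 cm of carriage travel from the rail's +y end, resistance rises 2.5 N per mm over at most 20 mm; relieved, the stop springs back those mm.
- stop_face (a point): middle of the stop block's face towards the carriage (+y); its distance from carriage_end is the gap between the two (20 to 80 mm at the start).
- clip0 (a point): clip station 0 (-y end; stations 62 mm apart): place of a clipped rod's centre, 20 mm above the deck, rod along the carriage's x. Two C-shaped steel spring clips, 10 mm wide, 30 mm before and behind it, open upwards: mouths 12 mm, lead-ins 22 mm wide, tips 14 mm above this point. The rod snaps down onto saddles with 5 to 20 N. Axes as the carriage.
- clip1 (a point): clip station 1 (middle; stations 62 mm apart): place of a clipped rod's centre, 20 mm above the deck, rod along the carriage's x. Two C-shaped steel spring clips, 10 mm wide, 30 mm before and behind it, open upwards: mouths 12 mm, lead-ins 22 mm wide, tips 14 mm above this point. The rod snaps down onto saddles with 5 to 20 N. Axes as the carriage.
- clip2 (a point): clip station 2 (+y end; stations 62 mm apart): place of a clipped rod's centre, 20 mm above the deck, rod along the carriage's x. Two C-shaped steel spring clips, 10 mm wide, 30 mm before and behind it, open upwards: mouths 12 mm, lead-ins 22 mm wide, tips 14 mm above this point. The rod snaps down onto saddles with 5 to 20 N. Axes as the carriage.
- peg0 (a point): peg 0 on the carriage's front (-y side, pegs 124 mm apart): a point on the axis of a round wooden peg 9 mm thick which points to the carriage's -x, rising 8 degrees outwards. The peg leaves the front face 40 mm behind (+x of) this point and ends 32 mm before it (-x). Axes as the carriage.
- peg1 (a point): peg 1 on the carriage's front (+y side, pegs 124 mm apart): a point on the axis of a round wooden peg 9 mm thick which points to the carriage's -x, rising 8 degrees outwards. The peg leaves the front face 40 mm behind (+x of) this point and ends 32 mm before it (-x). Axes as the carriage.
- rod0_center (a point): centre of a loose steel guide rod, 120 mm long (along its x), 16 mm in diameter, with a 20 mm square collar 12 mm long at each end, so that it does not roll; 120 g; it lies on the bench with its centre 10 mm up. Two or three rods are there.
- rod1_center (a point): centre of a loose steel guide rod, 120 mm long (along its x), 16 mm in diameter, with a 20 mm square collar 12 mm long at each end, so that it does not roll; 120 g; it lies on the bench with its centre 10 mm up. Two or three rods are there.
- rod2_center (a point): centre of a loose steel guide rod, 120 mm long (along its x), 16 mm in diameter, with a 20 mm square collar 12 mm long at each end, so that it does not roll; 120 g; it lies on the bench with its centre 10 mm up. Two or three rods are there.
- template0_eye (a point): centre of the round eye (20 mm hole) of a plywood router template: a plate 60 mm wide (y), 110 mm tall (z), 9 mm thick (x), 70 g, with the eye on its middle line 46 mm below the top edge and 64 mm above the bottom edge. It stands upright in a slot of a wooden rack, its lower 30 mm hidden in the slot, and can be pinched from above by its top edge across x. One or two templates are there.
- template0_top (a point): middle of the top edge of the same template (46 mm above its eye).
- template1_eye (a point): centre of the round eye (20 mm hole) of a plywood router template: a plate 60 mm wide (y), 110 mm tall (z), 9 mm thick (x), 70 g, with the eye on its middle line 46 mm below the top edge and 64 mm above the bottom edge. It stands upright in a slot of a wooden rack, its lower 30 mm hidden in the slot, and can be pinched from above by its top edge across x. One or two templates are there.
- template1_top (a point): middle of the top edge of the same template (46 mm above its eye).
- rack: fixed wooden rack with two slot pockets side by side along its y, each 13 mm wide (x), 83 mm long and 30 mm deep; slot walls up to 42 mm above the bench; the slots' middle line is the rack's y axis. Origin: centre of its underside.
- wax_block: bystander: wax block, 40 x 72 x 22 mm, origin at the centre of its underside.
- tape_measure: bystander: tape measure, 42 x 97 x 66 mm, origin at the centre of its underside.
Mind the look-alikes: they are no part of the job. What is shaped like the part that bears rod0_center but red is not meant.

How it is judged:
On the way, in this order (a step that is already met when the one before it is completed fails the run):
1. the carriage has driven the stop into the tight spot (it presses on the stop with more than 8 N for 0.2 s) (contact force between carriage and stop above 8 N), for 0.2 s.
2. the carriage is backed off: gap to the stop 6 to 25 mm (distance between carriage_end and stop_face between 0.006 and 0.025 m), for 0.3 s.
3. all rods are clipped and all templates hung ((distance between rod0_center and clip0 below 0.006 m or distance between rod0_center and clip1 below 0.006 m or distance between rod0_center and clip2 below 0.006 m) and angle between the x axis of each of rod0_center, rod1_center, rod2_center and the x axis of carriage, either way round below 0.12 rad and (distance between rod1_center and clip0 below 0.006 m or distance between rod1_center and clip1 below 0.006 m or distance between rod1_center and clip2 below 0.006 m) and (distance between rod2_center and clip0 below 0.006 m or distance between rod2_center and clip1 below 0.006 m or distance between rod2_center and clip2 below 0.006 m) and ((x of template0_eye in the frame of peg0 between -0.028 and 0.04 m and y of template0_eye in the frame of peg0 between -0.008 and 0.008 m and z of template0_eye in the frame of peg0 between -0.014 and 0.004 m) or (x of template0_eye in the frame of peg1 between -0.028 and 0.04 m and y of template0_eye in the frame of peg1 between -0.008 and 0.008 m and z of template0_eye in the frame of peg1 between -0.014 and 0.004 m)) and ((x of template1_eye in the frame of peg0 between -0.028 and 0.04 m and y of template1_eye in the frame of peg0 between -0.008 and 0.008 m and z of template1_eye in the frame of peg0 between -0.014 and 0.004 m) or (x of template1_eye in the frame of peg1 between -0.028 and 0.04 m and y of template1_eye in the frame of peg1 between -0.008 and 0.008 m and z of template1_eye in the frame of peg1 between -0.014 and 0.004 m))), for 0.2 s.
At the end, for the whole second after the job is handed in: gap between carriage and stop 6 to 25 mm; every rod centre within 6 mm of a clip station and along the carriage's x within 0.12 rad; every template's eye threaded on a peg (within 8 mm sideways, at most 14 mm below its axis); all at rest (all of step 2 and all of step 3 and linear speed of each of rod0, rod1, rod2, template0, template1 below 0.03 m/s); the robot touches nothing.
It fails at once if the stop is rammed (carriage presses on it with more than 60 N) (contact force between carriage and stop above 60 N).
It fails at once if the robot touches the stop (contact force between the arm and stop above 2 N).
It fails at once if the fingers touch the stop (contact force between the fingers and stop above 2 N).
It fails at once if the wax block is moved more than 30 mm (distance of wax_block from where it was at the start of the episode above 0.03 m).
It fails at once if the tape measure is moved more than 30 mm (distance of tape_measure from where it was at the start of the episode above 0.03 m).
Of rod0, rod1, rod2 only 2 to 3 are there at a start; the rules pass over those that are not, and their reading is None.
Of template0, template1 only 1 to 2 are there at a start; the rules pass over those that are not, and their reading is None.
At some moment in a run one of rod0, rod1, rod2 may be knocked a few centimetres aside while the robot is not near it.
It also fails if it takes over 210 s, if anything falls off the work surface, if the arm or the gripper's body presses on something with over 40 N, if the wrist force passes 120 N, or if a joint passes its speed limit or range.

ROBOT

A 6-joint arm with a two-finger parallel gripper is mounted at the origin on a cart in front of the work surface, level with it; the furniture and walls round the work are solid. World frame = base frame: x ahead of the robot, y to its left, z up, the work surface at z = 0. Lengths are in m, angles in rad, forces in N, time in s.
With the tool pointing down it reaches from about 0.225 to 0.875 m from the base axis. Payload 3.4 kg.
Tool frame: the origin (TCP) lies on the centre line of the jaws, within the pads' length; the fingertips stand 11 mm ahead of it and the grasp point (between the pads) lies 8 mm behind it; z points along the fingers, y is the line along which they close (so a half turn about z gives the same grasp; the last joint's range is limited). The gripper opens to 85 mm and grips with 20 to 120 N. Pads are 22 mm wide; open, the fingers measure 114 mm over their backs; the gripper's body (76 mm by 85 mm) begins 54 mm behind the grasp point. The pads swing forward as they close: fully open they stand 13 mm farther back than shut.
Start: joints at [-1.415, 0.276, 1.505, -0, 1.361, -0.121], TCP at [0.157, -0.553, 0.242] pointing down, gripper open.
Joint ranges: [-2.89, 2.89], [-0.75, 2.08], [0.22, 2.7], [-1.18, 4.32], [0.11, 2.71], [-2.7, 2.7]. Speed limits (rad/s): [2.57, 2.57, 3.14, 3.14, 3.14, 3.14].

INTERFACE

Orientations are given as a unit quaternion [w, x, y, z].
In Python, from rig import manip, eyes, job gives the robot as it stands.
- The arm moves only by the tool drive_tool, never from a script. Its argument "rows" is a list of rows, each a list of 3 entries, a list of its own where there are three numbers: the turn, a rotation vector about the world's x, y, z in rad, then the shift along the world's x, y, z in cm, then the finger opening in cm, from 0 to 8.54. A call has 1 to 8 rows; each row shifts and turns the commanded pose from where the row before left it; what a row does not reach is not made up. A row lasts 1/8 s, in which the tool goes at most 62.5 mm and 10.7 degrees, less where a joint would pass 70% of its speed; a pose out of reach is approached as far as the arm can. A call is refused whole if a number of a shift passes 6.25 or a number of a turn 0.188, either way. A call with a gripper value outside its range is refused whole. The fingers move at their own pace and stop on an object; "force" is the grip in N (left out, the last holds). Time passes only in rows, so rows that do not move let the fingers close. It gives the time, the measured TCP pose, the force, the opening and the grip force at its end, in the units of the state.
- manip.get_state(): the state, without advancing time (a new reading comes with each control period).
- eyes.get_image(name): name is "scene" or "side" or "wrist"; returns the picture (420x560x3 uint8, red, green, blue); there is no depth.
- eyes.get_calibration(name): a dict with "camera_matrix" (3x3 intrinsics, pixels), "view" (4x4, takes a point from world to camera coordinates). Camera axes: x right, y up, looking along -z (the intrinsics and any distortion apply to the point x, -y, -z); pixel columns grow to the right and rows downward; lengths in m; the calibration is good to about 2 mm. A picture is of the moment at which its call begins: read the wrist's pose just before it. get_calibration takes no time and is no camera call; for the wrist camera it gives the pose at the moment of the call.
- job.sign_off(): hands the job in; it is judged then, once.
The state is a dict: "clock": time; "qpos": joint angles; "qd": joint speeds; "effort": joint torques, N m; "position": TCP position; "ee_rot": TCP orientation; "contact_force": force on the tool from outside, world axes, zero at the start; "moment": the same for the moment, N m; "width": finger opening in m; "gripper_force": force on a finger pad.
Only numpy, scipy, OpenCV 4.12 (cv2) and the standard library are available. Lean on these libraries where they do the work, as an engineer would, in place of code of your own. Each camera call takes 0.05 s, during which the arm holds its last target. There are 200 camera calls.

## Working session

There is one attempt and no reset: what is moved stays moved. The work goes in short steps, Python scripts to look and compute and a tool call to move; the robot and the scene stay as the last step left them, time stands still between calls to the robot, and variables do not carry over. Pictures are saved under pics/ and viewed, at most 14 in all, crops included, and the job is handed in when it is done.

Besides the shell and the picture viewer there is one more tool, called as name(argument=value, ...) on one line, values as JSON. drive_tool: Moves the arm, as the interface text tells. Its arguments: {"type":"object","properties":{"rows":{"type":"array"},"force":{"type":"number"}},"required":["rows"]}

```bash
mkdir -p pics; ls; python3 - <<'E'
from rig import manip, eyes, job
import cv2
s=manip.get_state(); print(s)
for n in ("scene","side"):
    im=eyes.get_image(n); cv2.imwrite(f"pics/{n}0.png",im[:,:,::-1])
    c=eyes.get_calibration(n); print(n,c)
E
```

```text
pics
{'clock': 0.0, 'qpos': array([-1.41498264e+00,  2.76583288e-01,  1.50616231e+00, -4.75188399e-06,
        1.36070417e+00, -1.20993992e-01]), 'qd': array([ 1.21240086e-03,  8.71715485e-04, -8.29030383e-04,  4.95414748e-05,
       -8.88295668e-04, -3.46479191e-04]), 'effort': array([-2.67562355e-04, -4.16776049e+01, -2.45807594e+01, -8.27057174e-04,
        1.07915921e-02, -2.15332648e-05]), 'position': array([ 0.1570539 , -0.5525888 ,  0.24143475]), 'ee_rot': array([-9.28373183e-04,  9.90436972e-01,  1.37962828e-01, -1.84880597e-05]), 'contact_force': array([-0.49211242, -0.07675169,  0.69006507]), 'moment': array([-0.00038604,  0.0179602 , -0.04391008]), 'gripper_force': 0.0, 'width': 0.08542122792589206}
scene {'camera_matrix': array([[480.1904392 ,   0.        , 274.53000295],
       [  0.        , 480.1904392 , 213.91745165],
       [  0.        ,   0.        ,   1.        ]]), 'view': array([[-8.54644885e-01, -5.19212146e-01,  9.32252994e-04,
         4.49400403e-01],
       [ 2.15513114e-01, -3.53108914e-01,  9.10421986e-01,
        -2.05279949e-01],
       [-4.72372966e-01,  7.78288406e-01,  4.13679753e-01,
        -1.19175163e+00],
       [ 0.00000000e+00,  0.00000000e+00,  0.00000000e+00,
         1.00000000e+00]])}
side {'camera_matrix': array([[508.71369098,   0.        , 273.55744005],
       [  0.        , 508.71369098, 214.69975543],
       [  0.        ,   0.        ,   1.        ]]), 'view': array([[ 0.80346984,  0.59532955, -0.00435196, -0.40104719],
       [-0.51537721,  0.69918663,  0.49550417,  0.22404043],
       [ 0.2980311 , -0.39587975,  0.86859466, -1.62518659],
       [ 0.        ,  0.        ,  0.        ,  1.        ]])}
```

View pics/scene0.png

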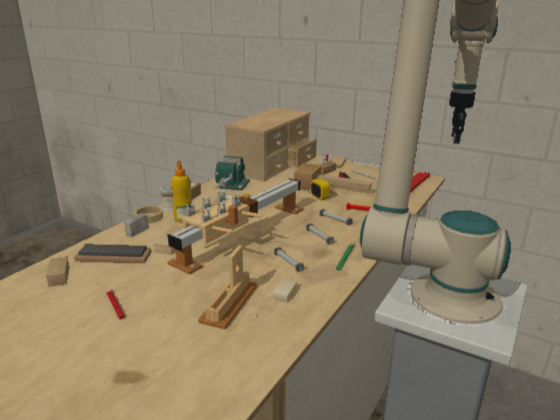

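View pics/side0.png

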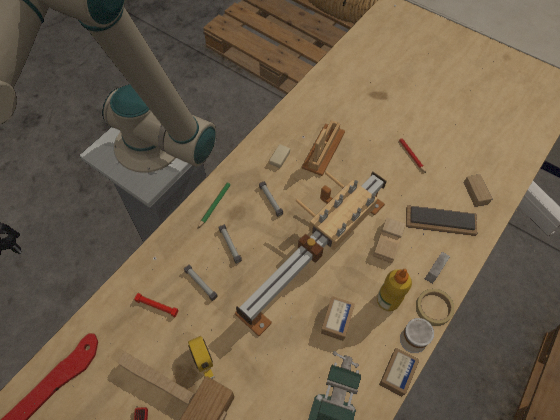

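The scene view shows the carriage at (235,205), with a rod each at (288,258), (319,233) and (335,215). A template stands in the rack at (237,270), the stop is at about (262,200), and the wax block is at (285,290). The side view shows the rods at (270,198), (230,243) and (200,282). The look-alike is the red rod at (157,305), and the stop is at (311,245).

```bash
cat > h.py <<'E'
import numpy as np, cv2
from rig import manip, eyes, job
def cal(n):
    c=eyes.get_calibration(n); return np.array(c["camera_matrix"]),np.array(c["view"])
def ray(c,u,v):
    K,V=c; d=np.array([(u-K[0,2])/K[0,0],-(v-K[1,2])/K[1,1],-1]); R=V[:3,:3]
    return -R.T@V[:3,3], R.T@d
def onz(c,u,v,z):
    o,d=ray(c,u,v); return o+d*(z-o[2])/d[2]
def proj(c,P):
    K,V=c; p=V[:3,:3]@np.asarray(P)+V[:3,3]; return np.array([K[0,0]*p[0]/-p[2]+K[0,2], K[1,1]*-p[1]/-p[2]+K[1,2]])
def tri(obs):
    A=np.zeros((3,3));b=np.zeros(3)
    for c,u,v in obs:
        o,d=ray(c,u,v); d=d/np.linalg.norm(d); M=np.eye(3)-np.outer(d,d); A+=M;b+=M@o
    return np.linalg.solve(A,b)
def shot(n,name):
    c=cal(n); im=eyes.get_image(n)[:,:,::-1].copy(); cv2.imwrite(f"pics/{name}.png",im); return c,im
def crop(im,x0,x1,y0,y1,k,name):
    cv2.imwrite(f"pics/{name}.png",cv2.resize(im[y0:y1,x0:x1],None,fx=k,fy=k,interpolation=cv2.INTER_CUBIC))
E
python3 - <<'E'
from h import *
a=cv2.imread("pics/side0.png"); b=cv2.imread("pics/scene0.png")
crop(a,180,390,115,315,3,"side0c"); crop(b,160,355,175,325,4,"scene0c")
c=cal("side")
for p in [(270,198),(230,243),(200,282),(157,305),(280,156),(324,148),(200,354)]: print(p,onz(c,*p,0.01).round(3))
E
```

```text
(270, 198) [0.437 0.066 0.01 ]
(230, 243) [ 0.436 -0.121  0.01 ]
(200, 282) [ 0.444 -0.261  0.01 ]
(157, 305) [ 0.395 -0.379  0.01 ]
(280, 156) [0.37  0.208 0.01 ]
(324, 148) [0.464 0.315 0.01 ]
(200, 354) [ 0.571 -0.409  0.01 ]
```

View pics/side0c.png

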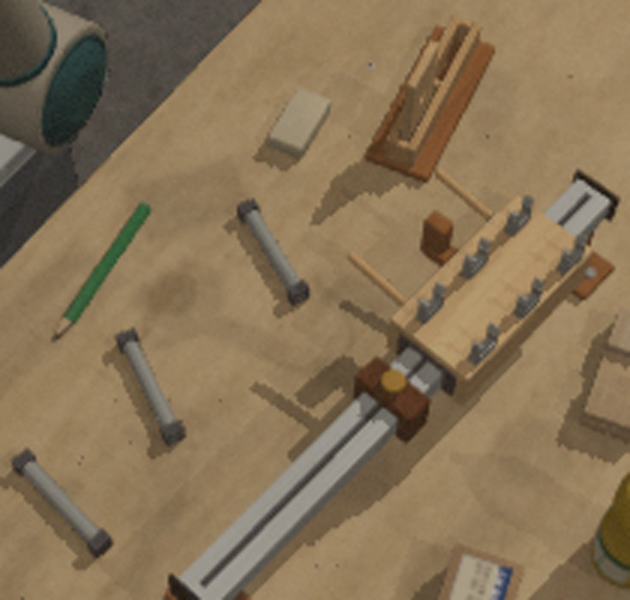

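View pics/scene0c.png

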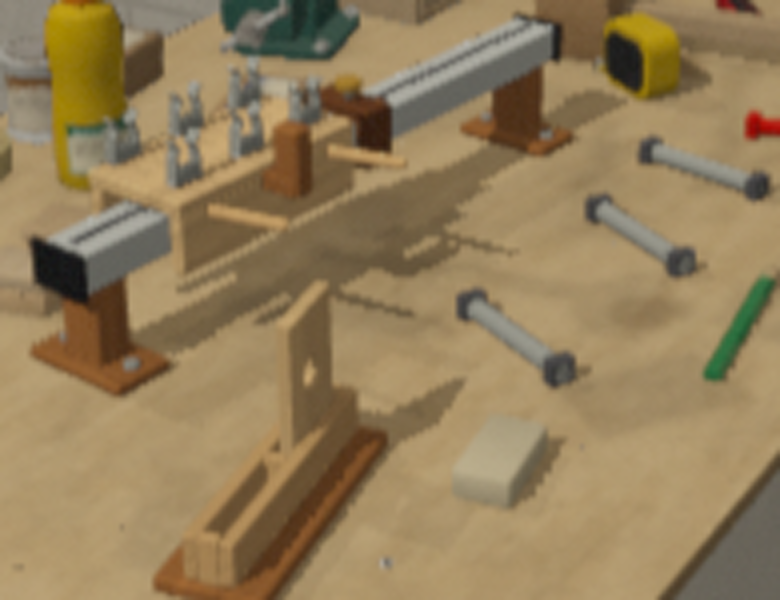

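```bash
python3 - <<'E'
from h import *
c=cal("side"); s=cal("scene")
print("cams",ray(c,0,0)[0],ray(s,0,0)[0])
f=lambda u,v:(u/3+180,v/3+115)
g=lambda u,v:(u/4+160,v/4+175)
D=[f(393,322),f(455,380),f(588,245),f(522,198)]
P=[onz(c,*p,0.12)[:2] for p in D]; print("deck",np.round(P,4),[np.linalg.norm(P[i]-P[(i+1)%4]).round(4) for i in range(4)])
x=P[1]-P[0]+P[2]-P[3]; print("yaw x",np.arctan2(x[1],x[0])); y=P[3]-P[0]+P[2]-P[1]; print("yaw y",np.arctan2(y[1],y[0])-np.pi/2, "ctr",np.mean(P,0))
print("handle top", tri([(c,*f(436,218)),(s,*g(293,128))]))
print("peg- tip", tri([(c,*f(351,257)),(s,*g(405,162))]),"peg+ tip", tri([(c,*f(438,170)),(s,*g(285,225))]))
print("tmpl top mid", tri([(c,*f(420,80)),(s,*g(304,305))]))
for p in [(310,375)]:
    o,d=ray(s,*g(*p)); 
    for z in (.075,.08): print("eye?",onz(s,*g(*p),z))
print("rail ends",onz(c,*f(590,185),.1),onz(c,*f(205,590),.1))
for a,b in [((249,210),(298,290)),((127,340),(174,432)),((24,462),(98,541))]:
    A=onz(c,*f(*a),.012);B=onz(c,*f(*b),.012); print("rod",A.round(3),B.round(3),((A+B)/2).round(3),np.linalg.norm(A-B).round(3),np.arctan2(*(B-A)[[1,0]]))
print("stop top -y/+y", onz(c,*f(393,380),.13))
E
```

```text
cams [ 0.92205081 -0.5612693   1.29887008] [-0.13463298  1.08837444  0.67947594]
deck [[6.111e-01 1.610e-02]
 [6.865e-01 7.000e-04]
 [7.083e-01 1.867e-01]
 [6.330e-01 1.946e-01]] [np.float64(0.0769), np.float64(0.1873), np.float64(0.0757), np.float64(0.1799)]
yaw x -0.15328846284238898
yaw y -0.11919452491755944 ctr [0.65969198 0.09954164]
handle top [0.59029963 0.11197464 0.15004655]
peg- tip [0.53953947 0.05197644 0.11299584] peg+ tip [0.55122833 0.17840754 0.11399778]
tmpl top mid [0.4783795  0.25797576 0.11230904]
eye? [0.46512342 0.27347983 0.075     ]
eye? [0.46016246 0.28022034 0.08      ]
rail ends [0.67187289 0.25794458 0.1       ] [ 0.62367009 -0.27103914  0.1       ]
rod [0.394 0.089 0.012] [0.488 0.043 0.012] [0.441 0.066 0.012] 0.105 -0.4505551231306549
rod [ 0.389 -0.098  0.012] [ 0.485 -0.147  0.012] [ 0.437 -0.123  0.012] 0.108 -0.4693927873674475
rod [ 0.394 -0.252  0.012] [ 0.497 -0.271  0.012] [ 0.445 -0.261  0.012] 0.105 -0.17568694759292805
stop top -y/+y [ 0.6457917  -0.03553652  0.13      ]
```

drive_tool(rows=[[[0,0,-0.046],[2.4,3.7,1.5],8.5],[[0,0,-0.046],[2.4,3.7,1.5],8.5],[[0,0,-0.046],[2.4,3.7,1.5],8.5],[[0,0,-0.046],[2.4,3.7,1.5],8.5],[[0,0,-0.046],[2.4,3.7,1],8.5],[[0,0,-0.046],[2.4,3.7,1],8.5],[[0,0,-0.046],[2.4,3.7,1],8.5],[[0,0,-0.046],[2.4,3.7,0],8.5]])

```text
clock: 1.1
position: [0.3499, -0.256, 0.3329]
ee_rot: [0.0, 0.999, -0.046, 0.001]
contact_force: [-0.2, 0.8, -0.1]
width: 0.0849
gripper_force: 0.0
```

drive_tool(rows=[[[0,0,0],[2.4,3.7,0],8.5],[[0,0,0],[2.4,3.7,0],8.5],[[0,0,0],[2.4,3.7,0],8.5],[[0,0,0],[2.4,3.7,0],8.5],[[0,0,0],[2.4,3.7,0],8.5],[[0,0,0],[2.4,3.7,0],8.5],[[0,0,0],[2.4,3.7,0],8.5],[[0,0,0],[2.4,3.7,0],8.5]])

```text
clock: 2.1
position: [0.5416, 0.0402, 0.3319]
ee_rot: [0.0, 0.999, -0.045, -0.0]
contact_force: [0.4, -0.3, -0.1]
width: 0.0851
gripper_force: 0.0
```

```bash
python3 - <<'E'
from h import *
s=manip.get_state(); print(s["position"],s["ee_rot"],s["contact_force"],s["clock"],s["qpos"])
c,im=shot("wrist","w1"); print(c[0]); print("cam",ray(c,0,0)[0], c[1][2,:3])
E
```

```text
[0.54157152 0.04019133 0.33187479] [ 1.71735077e-04  9.98964650e-01 -4.54911600e-02 -3.90137317e-04] [ 0.44108745 -0.30070344 -0.10276878] 2.1 [-5.38382828e-02  1.90515585e-01  1.40247894e+00 -3.50039229e-04
  1.54937552e+00  1.60797942e+00]
[[334.73206223   0.         278.2207989 ]
 [  0.         334.73206223 208.15356204]
 [  0.           0.           1.        ]]
cam [0.61653871 0.03476392 0.46228156] [ 0.29057417 -0.02451556  0.95653836]
```

View pics/w1.png

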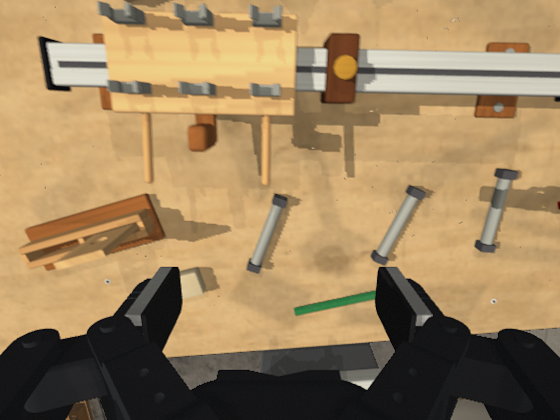

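```bash
cat > m1.py <<'E'
from h import *
E
python3 - <<'E'
from h import *
im=cv2.imread("pics/w1.png"); c=cal("wrist")
F=lambda u,v,z:onz(c,u,v,z)[:2].round(4)
print("deck front edge",F(108,111,.12),F(296,114,.12))
print("peg tips",F(149,182,.115),F(266,184,.115),"roots",F(149,113,.105),F(268,115,.105))
print("handle",F(201,137,.15))
print("stop +y face",[F(327,70,z) for z in (.12,.14)],"-y",F(358,70,.14))
print("rail axis",F(58,64,.1),F(550,72,.1))
hsv=cv2.cvtColor(im,cv2.COLOR_BGR2HSV)
m=((hsv[...,1]<70)&(np.arange(420)[:,None]>165)&(np.arange(420)[:,None]<275)).astype(np.uint8)
m[:, :240]=0; m=cv2.morphologyEx(m,cv2.MORPH_CLOSE,np.ones((5,5)))
for k in cv2.findContours(m,0,2)[0]:
    if cv2.contourArea(k)>250: 
        (u,v),wh,a=cv2.minAreaRect(k); b=cv2.boxPoints(((u,v),wh,a))
        if np.linalg.norm(b[0]-b[1])<np.linalg.norm(b[1]-b[2]): e=(b[0]+b[1])/2,(b[2]+b[3])/2
        else: e=(b[1]+b[2])/2,(b[3]+b[0])/2
        E=[F(*q,.012) for q in e]; E.sort(key=lambda q:q[0]); d=E[1]-E[0]
        print("rod",(u,v),wh,"ctr",F(u,v,.012),"len",np.hypot(*d).round(4),"ang",np.arctan2(d[1],d[0]).round(3))
crop(im,0,190,170,300,4,"w1c")
E
```

```text
deck front edge [0.63   0.2074] [0.6111 0.0235]
peg tips [0.5553 0.1834] [0.5425 0.0601] roots [0.6249 0.1732] [0.6123 0.0516]
handle [0.5992 0.113 ]
stop +y face [array([ 0.6487, -0.0086]), array([ 0.6469, -0.0058])] -y [ 0.6445 -0.0334]
rail axis [0.6795 0.2567] [ 0.629  -0.2339]
rod (267.01287841796875, 233.46649169921875) (13.856592178344727, 81.1292724609375) ctr [0.4473 0.072 ] len 0.1243 ang -0.441
rod (396.1639404296875, 230.1967315673828) (34.16162109375, 93.74915313720703) ctr [ 0.4365 -0.1126] len 0.1394 ang -0.261
rod (495.6625061035156, 210.20547485351562) (21.57039451599121, 86.47415924072266) ctr [ 0.4547 -0.2509] len 0.1228 ang -0.166
```

View pics/w1c.png

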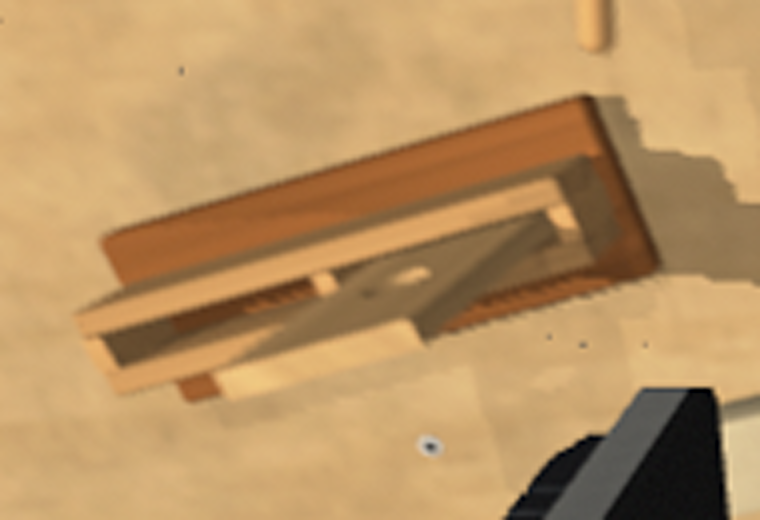

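Close crop: the template's top edge is at about pixel (80,260), and its eye is visible. It is a plain plywood plate and the only template. The lookalikes: red rod at side (157,305) and green pencil at side (215,203). I choose the three grey rods. The carriage's yaw is about -0.102, and the gap to the stop is about 27 mm.

drive_tool(force=60, rows=[[[0,0,-0.011],[1.9,2.5,-3],5],[[0,0,0],[1.9,2.5,-3],5],[[0,0,0],[1.9,2.5,-3],5],[[0,0,0],[0,0,-2],5],[[0,0,0],[0,0,-2],5],[[0,0,0],[0,0,-2],5],[[0,0,0],[0,0,-2],5],[[0,0,0],[0,0,-1.5],5]])

```text
clock: 3.15
position: [0.5975, 0.1136, 0.1459]
ee_rot: [0.0, 0.999, -0.051, -0.001]
contact_force: [0.4, -0.5, -0.2]
width: 0.0498
gripper_force: 0.0
```

```bash
python3 - <<'E'
from h import *
s=manip.get_state(); print(s["position"],s["contact_force"],s["width"])
c,im=shot("wrist","w2")
E
```

```text
[0.59749738 0.11364794 0.14593234] [ 0.44266865 -0.50242814 -0.18351613] 0.04982693828487476
```

View pics/w2.png

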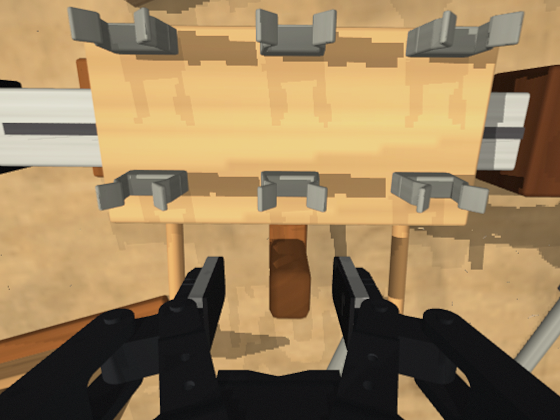

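The handle, at pixel (288,280), sits between the fingers and clear of the pegs at (175,255) and (398,255). I descend and grip.

drive_tool(force=60, rows=[[[0,0,0],[0,0,-1.4],5],[[0,0,0],[0,0,0],1],[[0,0,0],[0,0,0],1],[[0,0,0],[0,0,0],1],[[0,0,0],[0,0,0],1],[[0,0,0],[0,0,0],1]])

```text
clock: 3.95
position: [0.5979, 0.1135, 0.1336]
ee_rot: [0.0, 0.999, -0.051, -0.0]
contact_force: [-2.3, -4.1, 0.6]
width: 0.0169
gripper_force: 59.8
```

drive_tool(rows=[[[0,0,0],[-0.04,-0.4,0],1],[[0,0,0],[-0.04,-0.4,0],1],[[0,0,0],[-0.04,-0.4,0],1],[[0,0,0],[-0.04,-0.4,0],1],[[0,0,0],[-0.04,-0.4,0],1],[[0,0,0],[-0.03,-0.3,0],1],[[0,0,0],[-0.02,-0.2,0],1],[[0,0,0],[-0.02,-0.2,0],1]])

```text
clock: 4.95
position: [0.5951, 0.0886, 0.1335]
ee_rot: [-0.002, 0.999, -0.051, -0.0]
contact_force: [-2.9, 4.3, 1.7]
width: 0.0176
gripper_force: 59.9
```

drive_tool(rows=[[[0,0,0],[-0.02,-0.2,0],1],[[0,0,0],[-0.02,-0.2,0],1],[[0,0,0],[-0.02,-0.2,0],1],[[0,0,0],[-0.02,-0.2,0],1],[[0,0,0],[-0.02,-0.2,0],1]])

```text
clock: 5.58
position: [0.594, 0.0786, 0.1335]
ee_rot: [-0.002, 0.999, -0.051, -0.0]
contact_force: [-2.7, 6.1, 1.6]
width: 0.0173
gripper_force: 59.9
```

drive_tool(rows=[[[0,0,0],[-0.02,-0.2,0],1],[[0,0,0],[-0.02,-0.2,0],1],[[0,0,0],[-0.02,-0.2,0],1],[[0,0,0],[-0.02,-0.2,0],1],[[0,0,0],[-0.02,-0.2,0],1],[[0,0,0],[-0.02,-0.2,0],1]])

```text
clock: 6.32
position: [0.5928, 0.0673, 0.1336]
ee_rot: [-0.002, 0.999, -0.051, -0.0]
contact_force: [-2.3, 6.4, 1.9]
width: 0.0168
gripper_force: 59.9
```

drive_tool(rows=[[[0,0,0],[-0.02,-0.15,0],1],[[0,0,0],[-0.02,-0.15,0],1],[[0,0,0],[-0.02,-0.15,0],1],[[0,0,0],[-0.02,-0.15,0],1],[[0,0,0],[-0.01,-0.15,0],1]])

```text
clock: 6.95
position: [0.5919, 0.0598, 0.1336]
ee_rot: [-0.002, 0.999, -0.051, -0.0]
contact_force: [-2.5, 5.6, 2.0]
width: 0.0169
gripper_force: 59.9
```

drive_tool(rows=[[[0,0,0],[-0.02,-0.2,0],1],[[0,0,0],[-0.02,-0.2,0],1],[[0,0,0],[-0.02,-0.2,0],1],[[0,0,0],[-0.02,-0.2,0],1],[[0,0,0],[-0.02,-0.2,0],1]])

```text
clock: 7.58
position: [0.5908, 0.0498, 0.1336]
ee_rot: [-0.002, 0.999, -0.051, -0.0]
contact_force: [-2.6, 7.1, 1.6]
width: 0.0169
gripper_force: 59.9
```

drive_tool(rows=[[[0,0,0],[-0.02,-0.2,0],1],[[0,0,0],[-0.02,-0.2,0],1],[[0,0,0],[-0.02,-0.2,0],1],[[0,0,0],[-0.02,-0.2,0],1],[[0,0,0],[-0.02,-0.2,0],1],[[0,0,0],[-0.02,-0.2,0],1]])

```text
clock: 8.32
position: [0.5895, 0.0378, 0.1336]
ee_rot: [-0.002, 0.999, -0.051, -0.001]
contact_force: [-2.2, 6.5, 2.5]
width: 0.0171
gripper_force: 59.9
```

drive_tool(rows=[[[0,0,0],[-0.02,-0.2,0],1],[[0,0,0],[-0.02,-0.2,0],1],[[0,0,0],[-0.02,-0.2,0],1],[[0,0,0],[-0.02,-0.2,0],1],[[0,0,0],[-0.02,-0.2,0],1],[[0,0,0],[-0.02,-0.2,0],1]])

```text
clock: 9.07
position: [0.5881, 0.0258, 0.1335]
ee_rot: [-0.002, 0.999, -0.051, -0.001]
contact_force: [-2.9, 6.6, 3.2]
width: 0.0171
gripper_force: 59.9
```

drive_tool(rows=[[[0,0,0],[-0.02,-0.2,0],1],[[0,0,0],[-0.02,-0.2,0],1],[[0,0,0],[-0.02,-0.2,0],1],[[0,0,0],[-0.02,-0.2,0],1],[[0,0,0],[-0.02,-0.2,0],1],[[0,0,0],[-0.02,-0.2,0],1]])

```text
clock: 9.82
position: [0.5868, 0.0139, 0.1335]
ee_rot: [-0.002, 0.999, -0.051, -0.001]
contact_force: [-3.2, 6.4, 2.2]
width: 0.0169
gripper_force: 59.9
```

drive_tool(rows=[[[0,0,0],[-0.02,-0.2,0],1],[[0,0,0],[-0.02,-0.2,0],1],[[0,0,0],[-0.02,-0.2,0],1],[[0,0,0],[-0.02,-0.2,0],1],[[0,0,0],[-0.02,-0.2,0],1],[[0,0,0],[-0.02,-0.2,0],1]])

```text
clock: 10.58
position: [0.5855, 0.0018, 0.1336]
ee_rot: [-0.002, 0.999, -0.051, -0.001]
contact_force: [-4.1, 7.7, 2.8]
width: 0.017
gripper_force: 60.0
```

drive_tool(rows=[[[0,0,0],[-0.03,-0.2,0],1],[[0,0,0],[-0.03,-0.2,0],1],[[0,0,0],[-0.02,-0.2,0],1],[[0,0,0],[-0.02,-0.2,0],1],[[0,0,0],[-0.02,-0.2,0],1],[[0,0,0],[-0.02,-0.2,0],1]])

```text
clock: 11.32
position: [0.5841, -0.0102, 0.1335]
ee_rot: [-0.002, 0.999, -0.051, -0.001]
contact_force: [-3.1, 6.0, 2.8]
width: 0.0173
gripper_force: 60.0
```

drive_tool(rows=[[[0,0,0],[-0.02,-0.2,0],1],[[0,0,0],[-0.02,-0.2,0],1],[[0,0,0],[-0.02,-0.2,0],1],[[0,0,0],[-0.02,-0.2,0],1],[[0,0,0],[-0.02,-0.2,0],1],[[0,0,0],[-0.02,-0.2,0],1]])

```text
clock: 12.08
position: [0.5828, -0.0222, 0.1335]
ee_rot: [-0.002, 0.999, -0.051, -0.001]
contact_force: [-4.2, 7.1, 3.7]
width: 0.0172
gripper_force: 60.0
```

drive_tool(rows=[[[0,0,0],[-0.03,-0.2,0],1],[[0,0,0],[-0.02,-0.2,0],1],[[0,0,0],[-0.02,-0.2,0],1],[[0,0,0],[-0.02,-0.2,0],1],[[0,0,0],[-0.02,-0.2,0],1]])

```text
clock: 12.7
position: [0.5817, -0.0322, 0.1336]
ee_rot: [-0.002, 0.999, -0.051, -0.001]
contact_force: [-4.0, 6.7, 3.1]
width: 0.017
gripper_force: 60.1
```

drive_tool(rows=[[[0,0,0],[-0.03,-0.2,0],1],[[0,0,0],[-0.02,-0.2,0],1],[[0,0,0],[-0.02,-0.2,0],1],[[0,0,0],[-0.02,-0.2,0],1],[[0,0,0],[-0.02,-0.2,0],1]])

```text
clock: 13.32
position: [0.5806, -0.0422, 0.1336]
ee_rot: [-0.002, 0.999, -0.051, -0.001]
contact_force: [-4.4, 6.7, 3.1]
width: 0.0172
gripper_force: 60.1
```

```bash
python3 - <<'E'
from h import *
c,im=shot("side","s2"); crop(im,180,390,165,315,3,"s2c")
E
```

```text
(no output)
```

View pics/s2c.png

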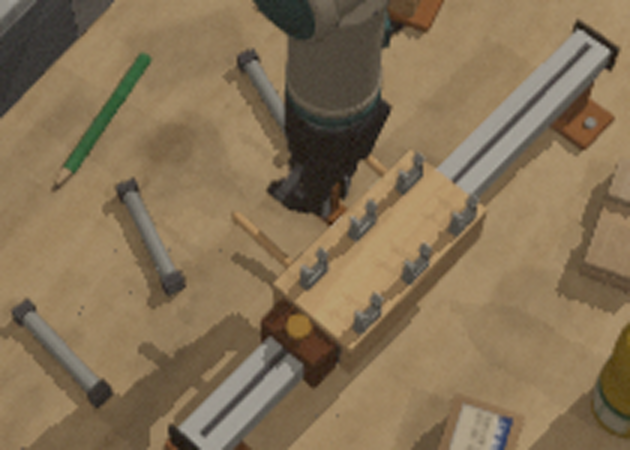

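The carriage is in contact with the stop at crop (300,335), and about 7 cm of rail is left beyond it. I keep pushing.

drive_tool(rows=[[[0,0,0],[-0.03,-0.2,0],1],[[0,0,0],[-0.02,-0.2,0],1],[[0,0,0],[-0.02,-0.2,0],1],[[0,0,0],[-0.02,-0.2,0],1],[[0,0,0],[-0.02,-0.2,0],1]])

```text
clock: 14.0
position: [0.5795, -0.0521, 0.1336]
ee_rot: [-0.002, 0.999, -0.051, -0.001]
contact_force: [-4.1, 8.4, 3.5]
width: 0.0169
gripper_force: 60.1
```

drive_tool(rows=[[[0,0,0],[-0.03,-0.15,0],1],[[0,0,0],[-0.02,-0.15,0],1],[[0,0,0],[-0.02,-0.15,0],1],[[0,0,0],[-0.02,-0.15,0],1]])

```text
clock: 14.5
position: [0.5791, -0.0553, 0.1336]
ee_rot: [-0.005, 0.999, -0.052, -0.001]
contact_force: [-2.5, 15.4, 3.5]
width: 0.0171
gripper_force: 60.3
```

drive_tool(rows=[[[0,0,0],[-0.01,-0.15,0],1],[[0,0,0],[-0.01,-0.15,0],1],[[0,0,0],[0,0,0],1],[[0,0,0],[0,0,0],1],[[0,0,0],[0,0,0],1],[[0,0,0],[0,0,0],1]])

```text
clock: 15.25
position: [0.5789, -0.057, 0.1336]
ee_rot: [-0.006, 0.999, -0.052, -0.001]
contact_force: [-2.1, 19.1, 3.9]
width: 0.0169
gripper_force: 60.5
```

drive_tool(rows=[[[0,0,0],[0.02,0.25,0],1],[[0,0,0],[0.02,0.25,0],1],[[0,0,0],[0.02,0.25,0],1],[[0,0,0],[0.03,0.25,0],1],[[0,0,0],[0.03,0.25,0],1],[[0,0,0],[0.03,0.25,0],1],[[0,0,0],[0.03,0.25,0],1],[[0,0,0],[0.03,0.25,0],1]])

```text
clock: 16.25
position: [0.5802, -0.0451, 0.1335]
ee_rot: [0.001, 0.999, -0.051, -0.001]
contact_force: [-6.3, -2.7, 4.2]
width: 0.017
gripper_force: 60.4
```

```bash
python3 - <<'E'
from h import *
s=manip.get_state(); print(s["position"],s["contact_force"])
c,im=shot("wrist","w3")
E
```

```text
[ 0.58023787 -0.04507714  0.13353339] [-6.26784149 -2.71006988  4.24316908]
```

View pics/w3.png

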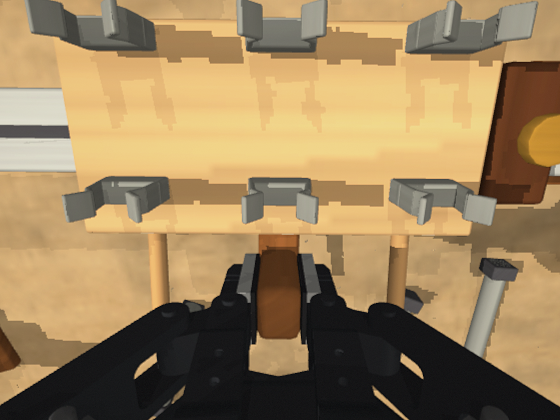

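The stop (520,130) is only a few mm from the deck's end (490,190), so I back off a further 9 mm.

drive_tool(rows=[[[0,0,0],[0.01,0.25,0],1],[[0,0,0],[0.01,0.25,0],1],[[0,0,0],[0.01,0.2,0],1],[[0,0,0],[0.01,0.2,0],1],[[0,0,0],[0,0,0],1],[[0,0,0],[0,0,0],1],[[0,0,0],[0,0,0],1]])

```text
clock: 17.18
position: [0.5813, -0.0358, 0.1336]
ee_rot: [0.001, 0.999, -0.051, -0.001]
contact_force: [-4.7, -2.8, 2.7]
width: 0.0171
gripper_force: 60.3
```

```bash
python3 - <<'E'
from h import *
s=manip.get_state(); print(s["position"],s["contact_force"])
c,im=shot("scene","sc3"); a,im2=shot("side","s3"); 
o=np.vstack([cv2.resize(im[150:260,190:330],None,fx=3,fy=3,interpolation=2)[:290],cv2.resize(im2[225:325,230:370],None,fx=3,fy=3,interpolation=2)])
cv2.imwrite("pics/c3.png",o); print(o.shape)
E
```

```text
[ 0.58127559 -0.03584892  0.13355362] [-4.72944382 -2.84452057  2.73378389]
(590, 420, 3)
```

View pics/c3.png

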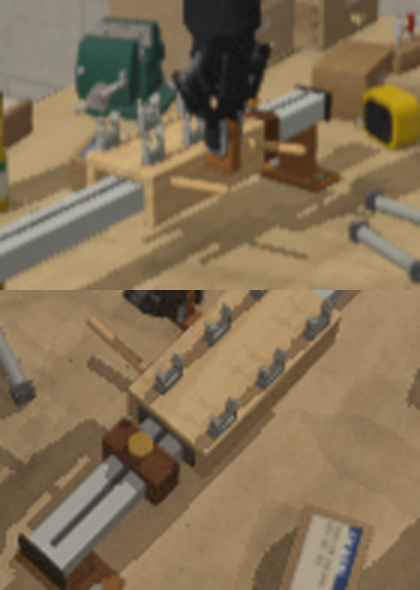

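The gap is visible and about half the stop's 30 mm width, so 15 mm. I release and rise to look.

drive_tool(rows=[[[0,0,0],[0,0,0],5],[[0,0,0],[0,0,0],5],[[0,0,0],[0,0,0],5],[[0,0,0],[0,0,1.5],5],[[0,0,0],[0,0,4],5],[[0,0,0],[0,0,5],5],[[0,0,0],[0,0,5],5],[[0,0,0],[-2,0,5],8.5]])

```text
clock: 18.27
position: [0.5628, -0.0347, 0.341]
ee_rot: [0.0, 0.999, -0.051, 0.001]
contact_force: [0.1, -0.9, -0.7]
width: 0.0668
gripper_force: 0.0
```

```bash
python3 - <<'E'
from h import *
s=manip.get_state(); print(s["position"],s["contact_force"])
c,im=shot("wrist","w4"); np.savez("w4.npz",K=c[0],V=c[1])
E
```

```text
[ 0.562781   -0.03467958  0.34095134] [ 0.05481272 -0.92679134 -0.66590664]
```

View pics/w4.png

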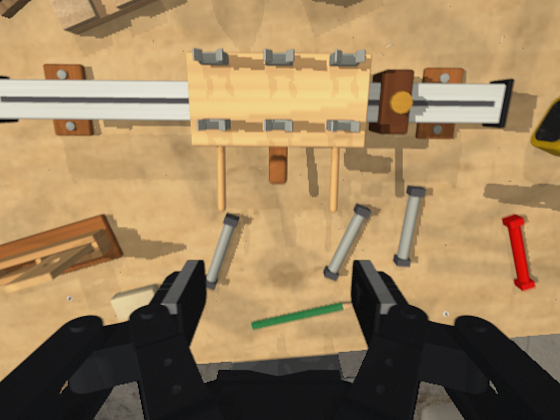

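```bash
python3 - <<'E'
from h import *
from scipy.spatial.transform import Rotation as R
s=manip.get_state(); d=np.load("w4.npz"); c4=(d["K"],d["V"])
def T(p,q): M=np.eye(4); M[:3,:3]=R.from_quat(np.r_[q[1:],q[0]]).as_matrix(); M[:3,3]=p; return M
X=c4[1]@T(s["position"],s["ee_rot"])   # tool->cam
np.save("X.npy",X)
c3=(d["K"],X@np.linalg.inv(T([.58024,-.04508,.13353],[.001,.9987,-.051,-.001])))
F=lambda c,u,v,z:onz(c,u,v,z)[:2]
sh=np.array([.0011,.0092])
A,B=F(c3,87,233,.12)+sh,F(c3,470,235,.12)+sh
print("w3 front corners",A,B,np.linalg.norm(A-B),(A+B)/2)
print("w3 mid clip tips front",(F(c3,252,210,.15)+F(c3,307,208,.15))/2+sh,"back",(F(c3,249,15,.15)+F(c3,313,15,.15))/2+sh)
print("handle w3",F(c3,279,278,.15)+sh)
A,B=F(c4,192,144,.12),F(c4,366,146,.12)
print("w4 front corners",A,B,np.linalg.norm(A-B),(A+B)/2,"yaw",-np.arctan2(*(A-B)))
for n,u,v in [("f0",343,127),("f1",278,126),("f2",213,125),("b0",348,57),("b1",280,57),("b2",211,57)]: print(n,F(c4,u,v,.13).round(4))
print("pegtips",F(c4,221,209,.115),F(c4,334,210,.115),"handle",F(c4,278,177,.15),"stop f",F(c4,373,100,.12),F(c4,369,100,.12))
for e in [((233,217),(210,284)),((363,210),(331,275)),((416,190),(403,261))]:
    E=[F(c4,*q,.012) for q in e]; v=E[0]-E[1]; print("rod",((E[0]+E[1])/2).round(4),np.linalg.norm(v).round(4),np.arctan2(v[1],v[0]).round(3))
print("tmpl top?",F(c4,22,272,.122),"wax",F(c4,135,302,.022))
E
```

```text
w3 front corners [0.61275237 0.04553143] [ 0.59490547 -0.11970472] 0.16619716416182387 [ 0.60382892 -0.03708664]
w3 mid clip tips front [ 0.62470532 -0.03925273] back [ 0.68107285 -0.04533623]
handle w3 [ 0.59930567 -0.03653424]
w4 front corners [0.60994669 0.05114784] [ 0.58966771 -0.12832439] 0.18061428235961707 [ 0.5998072  -0.03858828] yaw -0.11251505558676522
f0 [ 0.612  -0.1036]
f1 [ 0.6195 -0.0394]
f2 [0.627  0.0246]
b0 [ 0.6755 -0.1111]
b1 [ 0.682  -0.0476]
b2 [0.6885 0.0167]
pegtips [0.53576405 0.03283707] [ 0.52185437 -0.09226488] handle [ 0.57240367 -0.03461832] stop f [ 0.63457589 -0.13645277] [ 0.6349792  -0.13247128]
rod [0.4408 0.0639] 0.1155 -0.451
rod [ 0.4348 -0.1228] 0.1117 -0.48
rod [ 0.452  -0.2151] 0.1101 -0.16
tmpl top? [0.48571893 0.2715108 ] wax [0.37532143 0.20530989]
```

```bash
cat > rods.py <<'E'
from h import *
def rods(im,c,y0,y1,x0=200,x1=440):
    h=cv2.cvtColor(im,cv2.COLOR_BGR2HSV); m=(h[...,1]<75).astype(np.uint8); k=np.zeros_like(m); k[y0:y1,x0:x1]=1; m*=k
    m=cv2.morphologyEx(m,cv2.MORPH_CLOSE,np.ones((5,5)))
    for q in cv2.findContours(m,0,2)[0]:
        if cv2.contourArea(q)<300: continue
        P=np.array([onz(c,*p,.012)[:2] for p in q[:,0].astype(float)]); r=cv2.minAreaRect((P*1000).astype(np.float32))
        b=cv2.boxPoints(r)/1000; e=[b[1]-b[0],b[2]-b[1]]; L=max(e,key=np.linalg.norm); L=L*np.sign(L[0])
        print("rod",np.round(np.array(r[0])/1000,4),np.round(r[1],1),"ang",np.arctan2(L[1],L[0]).round(3))
E
python3 - <<'E'
from rods import *
im=cv2.imread("pics/w4.png"); d=np.load("w4.npz"); c=(d["K"],d["V"])
rods(im,c,180,290)
h=cv2.cvtColor(im,cv2.COLOR_BGR2HSV)
for r in (88,100,116): print(r,[(x,*h[r,x].tolist()) for x in range(362,392,2)])
E
```

```text
rod [ 0.3788 -0.1647] [70.7 49.2] ang 1.469
rod [0.4398 0.074 ] [ 33.1 132. ] ang -0.452
rod [ 0.4353 -0.1216] [ 24.7 123.1] ang -0.487
rod [ 0.4511 -0.2138] [ 26.5 123.1] ang -0.176
88 [(362, 21, 111, 240), (364, 21, 112, 240), (366, 21, 112, 240), (368, 17, 121, 219), (370, 23, 16, 142), (372, 23, 21, 144), (374, 25, 21, 144), (376, 27, 20, 143), (378, 23, 21, 145), (380, 18, 34, 111), (382, 12, 183, 74), (384, 11, 171, 106), (386, 12, 178, 110), (388, 11, 173, 103), (390, 11, 177, 104)]
100 [(362, 21, 111, 240), (364, 21, 111, 240), (366, 21, 113, 240), (368, 15, 101, 116), (370, 15, 14, 74), (372, 15, 14, 75), (374, 12, 17, 74), (376, 8, 14, 74), (378, 8, 14, 74), (380, 11, 173, 68), (382, 11, 177, 88), (384, 11, 175, 111), (386, 11, 173, 106), (388, 11, 178, 102), (390, 17, 185, 135)]
116 [(362, 18, 122, 235), (364, 18, 122, 236), (366, 17, 109, 184), (368, 27, 18, 145), (370, 25, 21, 146), (372, 25, 21, 147), (374, 25, 21, 146), (376, 27, 19, 146), (378, 12, 93, 85), (380, 11, 182, 77), (382, 11, 172, 111), (384, 11, 173, 106), (386, 12, 179, 100), (388, 11, 178, 96), (390, 11, 173, 99)]
```

The stop's face sits at columns 380–382 and the deck end at column 368, which gives a gap of about 13–17 mm, as wanted. The third rod has been knocked to about (0.451,-0.214). Now rod A at (0.441,0.065), angle -0.45.

drive_tool(force=100, rows=[[[0,0,-0.07],[-4,3.3,0],5],[[0,0,-0.07],[-4,3.3,0],5],[[0,0,-0.07],[-4.2,3.4,-3],5],[[0,0,-0.07],[0,0,-5],5],[[0,0,-0.07],[0,0,-5],5],[[0,0,0],[0,0,-5],5],[[0,0,0],[0,0,-4],5],[[0,0,0],[0,0,-4],5]])

```text
clock: 19.32
position: [0.4408, 0.0654, 0.078]
ee_rot: [-0.0, 0.975, -0.224, 0.001]
contact_force: [0.8, -0.2, -0.1]
width: 0.0497
gripper_force: 0.0
```

```bash
python3 - <<'E'
from rods import *
s=manip.get_state(); print(s["position"],s["ee_rot"],s["contact_force"])
c,im=shot("wrist","w5"); np.savez("w5.npz",K=c[0],V=c[1])
E
```

```text
[0.44081244 0.0654384  0.07803865] [-2.47025144e-04  9.74566629e-01 -2.24094554e-01  1.20627797e-03] [ 0.75335434 -0.19018643 -0.11190017]
```

View pics/w5.png

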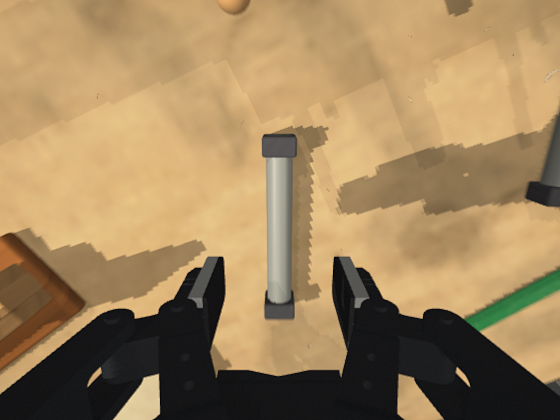

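The rod is centred between the fingers at column 279, with its collars at rows 135–157 and 292–318. I check the centre along it.

```bash
python3 - <<'E'
from h import *
d=np.load("w5.npz"); c=(d["K"],d["V"])
a=onz(c,279,135,.02); b=onz(c,279,304,.02); print(a,b,(a+b)/2,np.linalg.norm(a-b))
e=onz(c,279,157,.018); f=onz(c,279,291,.018); print((e+f)/2,np.linalg.norm(e-f))
E
```

```text
[0.49486639 0.04020733 0.02      ] [0.3988301  0.08665455 0.02      ] [0.44684824 0.06343094 0.02      ] 0.10667855094629358
[0.44497847 0.06433115 0.018     ] 0.08599868234841059
```

```bash
python3 - <<'E'
from h import *
d=np.load("w5.npz"); c=(d["K"],d["V"])
u=np.array([np.cos(.451),-np.sin(.451)])
for v,o in ((157,.048),(318,-.060),(137,.06),(304,-.048)):
    p=onz(c,279.5,v,.02)[:2]; print(v,p,"centre",p-o*u)
E
```

```text
157 [0.48382237 0.04523612] centre [0.44062181 0.06615768]
318 [0.38927888 0.09091113] centre [0.44327959 0.06475919]
137 [0.49376972 0.04043044] centre [0.43976902 0.06658239]
304 [0.39868973 0.08636465] centre [0.4418903  0.06544309]
```

drive_tool(force=100, rows=[[[0,0,0],[0.05,0,-3.5],5],[[0,0,0],[0,0,-2.2],5],[[0,0,0],[0,0,-0.7],5],[[0,0,0],[0,0,0],0.8],[[0,0,0],[0,0,0],0.8],[[0,0,0],[0,0,0],0.8],[[0,0,0],[0,0,0],0.8],[[0,0,0],[0,0,0],0.8]])

```text
clock: 20.38
position: [0.4416, 0.0654, 0.0159]
ee_rot: [-0.0, 0.975, -0.224, 0.001]
contact_force: [0.1, -0.3, 6.4]
width: 0.0119
gripper_force: 98.0
```

drive_tool(force=100, rows=[[[0,0,0],[0,0,1],0.8],[[0,0,0],[0,0,3],0.8],[[0,0,0],[0,0,4],0.8],[[0,0,0],[0,0,4],0.8],[[0,0,0],[0,0,4],0.8],[[0,0,0],[0,0,4],0.8],[[0,0,0],[0,0,0],0.8]])

```text
clock: 21.25
position: [0.4425, 0.0654, 0.2182]
ee_rot: [-0.001, 0.975, -0.224, 0.004]
contact_force: [0.5, 0.0, -1.7]
width: 0.0118
gripper_force: 98.1
```

```bash
python3 - <<'E'
from h import *
s=manip.get_state(); print(s["position"],s["ee_rot"],s["contact_force"],s["moment"],s["width"])
c,im=shot("wrist","w6"); np.savez("w6.npz",K=c[0],V=c[1])
g=cv2.cvtColor(im,cv2.COLOR_BGR2HSV)
for r in (150,180,210,240,260): 
    m=np.where((g[r,230:330,1]<60))[0]+230; print(r,m.min() if len(m) else None,m.max() if len(m) else None,len(m))
print([(r,g[r,279].tolist()) for r in range(90,330,8)])
E
```

```text
[0.44253855 0.06537313 0.21821731] [-8.83876966e-04  9.74546087e-01 -2.24146726e-01  4.16995254e-03] [ 0.52786636  0.00864813 -1.65770361] [ 0.04402891 -0.01290743  0.02262174] 0.011837330368259184
150 255 300 46
180 254 302 49
210 260 296 37
240 261 295 35
260 250 306 56
[(90, [19, 108, 222]), (98, [17, 112, 217]), (106, [17, 116, 218]), (114, [18, 110, 220]), (122, [18, 108, 228]), (130, [18, 113, 221]), (138, [17, 116, 216]), (146, [17, 107, 214]), (154, [174, 15, 83]), (162, [0, 14, 92]), (170, [6, 14, 92]), (178, [150, 6, 88]), (186, [27, 25, 184]), (194, [28, 26, 183]), (202, [27, 28, 184]), (210, [30, 25, 183]), (218, [30, 24, 182]), (226, [30, 25, 182]), (234, [27, 29, 184]), (242, [25, 27, 123]), (250, [25, 26, 126]), (258, [25, 26, 127]), (266, [25, 26, 127]), (274, [25, 27, 125]), (282, [25, 26, 127]), (290, [30, 23, 111]), (298, [30, 23, 111]), (306, [28, 24, 169]), (314, [28, 24, 169]), (322, [28, 26, 169])]
```

The rod is held: weight felt, column 279 centred. Next I carry it above clip 2.

drive_tool(rows=[[[0,0,0.085],[4.3,-0.9,0],0.8],[[0,0,0.085],[4.3,-0.9,0],0.8],[[0,0,0.085],[4.3,-0.9,0],0.8],[[0,0,0.085],[4.3,-1,0],0.8],[[0,0,0],[4.3,-1,0],0.8],[[0,0,0],[0,0,0],0.8],[[0,0,0],[0,0,0],0.8]])

```text
clock: 22.18
position: [0.654, 0.0185, 0.2124]
ee_rot: [-0.0, 0.998, -0.056, -0.002]
contact_force: [-1.0, 0.1, -1.7]
width: 0.012
gripper_force: 98.0
```

```bash
python3 - <<'E'
from h import *
s=manip.get_state(); print(s["position"],s["ee_rot"],s["contact_force"],s["width"])
c,im=shot("wrist","w7"); np.savez("w7.npz",K=c[0],V=c[1])
E
```

```text
[0.65399446 0.01852298 0.21241635] [-1.12042090e-04  9.98419483e-01 -5.61522959e-02 -2.33322262e-03] [-0.95884878  0.12080742 -1.66029892] 0.011972567316822773
```

View pics/w7.png

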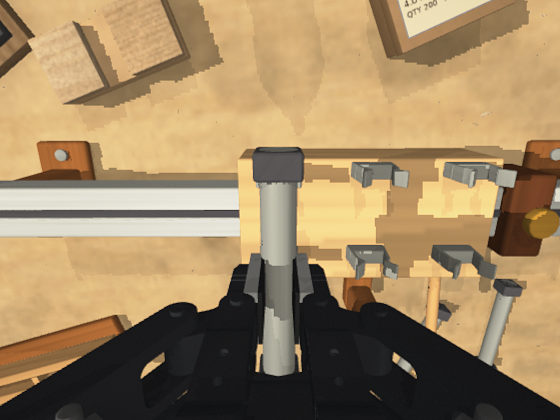

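Rod A hangs over clip 2, which is hidden beneath it. Clips 1 and 0 show at (378,173)/(370,258) and (478,173)/(462,258). From those I work out the lateral offset.

```bash
python3 - <<'E'
from h import *
d=np.load("w7.npz"); c=(d["K"],d["V"])
F=lambda u,v,z:onz(c,u,v,z)[:2].round(4)
im=cv2.imread("pics/w7.png")
print("b1",F(380,172,.14),"b0",F(480,172,.14),"f1",F(372,258,.14),"f0",F(464,258,.14))
m=(F(380,172,.14)+F(372,258,.14))/2; n=(F(480,172,.14)+F(464,258,.14))/2
print("clip1",m,"clip0",n,"clip2",2*m-n, np.linalg.norm(m-n))
print("deck front/back edge near y=.0",F(330,276,.12),F(330,150,.12), F(242,270,.12),F(242,152,.12))
print("rod: far collar near edge & end",F(279,182,.2164),F(279,149,.2164))
E
```

```text
b1 [ 0.6831 -0.0465] b0 [ 0.6763 -0.1075] f1 [ 0.6257 -0.04  ] f0 [ 0.6188 -0.1007]
clip1 [ 0.6544  -0.04325] clip0 [ 0.64755 -0.1041 ] clip2 [0.66125 0.0176 ] 0.061234344938114596
deck front/back edge near y=.0 [ 0.6042 -0.0136] [ 0.697  -0.0197] [0.6164 0.0506] [0.7022 0.0382]
rod: far collar near edge & end [0.701  0.0141] [0.7135 0.0127]
```

drive_tool(rows=[[[0,0,0],[0.3,0,-2],0.8],[[0,0,0],[0,0,-2],0.8],[[0,0,0],[0,0,-0.6],0.8],[[0,0,0],[0,0,-0.3],0.8],[[0,0,0],[0,0,-0.3],0.8],[[0,0,0],[0,0,-0.3],0.8],[[0,0,0],[0,0,-0.3],0.8],[[0,0,0],[0,0,-0.2],0.8]])

```text
clock: 23.22
position: [0.6587, 0.0182, 0.1544]
ee_rot: [0.0, 0.998, -0.056, 0.0]
contact_force: [0.6, -0.7, 0.6]
width: 0.0122
gripper_force: 98.7
```

drive_tool(rows=[[[0,0,0],[-0.1,0,-0.2],0.8],[[0,0,0],[0,0,-0.2],0.8],[[0,0,0],[0,0,-0.2],0.8],[[0,0,0],[0,0,-0.2],0.8],[[0,0,0],[0,0,-0.2],0.8]])

```text
clock: 23.85
position: [0.6586, 0.0185, 0.1457]
ee_rot: [-0.0, 0.998, -0.056, 0.002]
contact_force: [0.1, -0.4, 8.6]
width: 0.0117
gripper_force: 100.0
```

drive_tool(rows=[[[0,0,0],[0,0,-0.2],0.8],[[0,0,0],[0,0,-0.2],0.8],[[0,0,0],[0,0,-0.2],0.8],[[0,0,0],[0,0,0],0.8]])

```text
clock: 24.35
position: [0.6604, 0.0183, 0.1454]
ee_rot: [0.0, 0.998, -0.056, 0.005]
contact_force: [-4.1, -0.4, 24.3]
width: 0.0119
gripper_force: 102.0
```

drive_tool(rows=[[[0,0,0],[0,0,0.4],0.8],[[0,0,0],[0,0,0],3.5],[[0,0,0],[0,0,0],3.5],[[0,0,0],[0,0,0],3.5],[[0,0,0],[0,0,2],3.5],[[0,0,0],[0,0,4],3.5],[[0,0,0],[-1,0,5],3.5],[[0,0,0],[-2,0,5],5]])

```text
clock: 25.35
position: [0.6275, 0.0183, 0.3026]
ee_rot: [0.0, 0.998, -0.056, -0.001]
contact_force: [0.3, -0.9, -0.1]
width: 0.0495
gripper_force: 0.0
```

```bash
cat > clipchk.py <<'E'
from h import *
import sys
name,xc,yc=sys.argv[1],float(sys.argv[2]),float(sys.argv[3])
s=manip.get_state(); print(s["position"],s["ee_rot"],s["contact_force"],s["width"])
c,im=shot("wrist",name); np.savez(name+".npz",K=c[0],V=c[1])
# sample along the rod axis at z=.15: dark collars
u=np.array([np.cos(.11),-np.sin(.11)]); g=cv2.cvtColor(im,cv2.COLOR_BGR2HSV)
line=[]
for t in np.arange(-.075,.0751,.0025):
    p=np.r_[np.array([xc,yc])+t*u,.148]; q=proj(c,p).round().astype(int)
    if 0<=q[0]<560 and 0<=q[1]<420: line.append((int(round(t*1000)),int(q[0]),int(q[1]),*g[q[1],q[0],1:].tolist()))
print(line)
E
python3 clipchk.py w8 .658 .0183
```

```text
[0.6275063  0.01831294 0.30263629] [ 5.76633857e-09  9.98425679e-01 -5.60859551e-02 -7.27652985e-04] [ 0.2539525  -0.85923295 -0.06027214] 0.049538384738707364
[(-75, 276, 242, 139, 222), (-72, 276, 240, 139, 222), (-70, 276, 237, 139, 222), (-67, 276, 235, 138, 222), (-65, 276, 232, 139, 222), (-62, 276, 230, 139, 224), (-60, 276, 227, 95, 134), (-57, 276, 224, 12, 86), (-55, 276, 222, 15, 86), (-52, 276, 219, 9, 86), (-50, 276, 216, 20, 100), (-47, 276, 214, 25, 150), (-45, 275, 211, 26, 174), (-42, 275, 209, 26, 174), (-40, 275, 206, 25, 174), (-37, 275, 203, 25, 173), (-35, 275, 200, 25, 173), (-32, 275, 198, 27, 173), (-30, 275, 195, 27, 173), (-27, 275, 192, 27, 173), (-25, 275, 189, 27, 173), (-22, 275, 187, 27, 173), (-20, 275, 184, 25, 173), (-17, 275, 181, 27, 173), (-15, 275, 178, 27, 173), (-12, 275, 175, 25, 172), (-10, 275, 172, 27, 172), (-7, 275, 170, 27, 172), (-5, 275, 167, 27, 172), (-2, 275, 164, 27, 172), (0, 275, 161, 27, 172), (3, 275, 158, 27, 172), (5, 275, 155, 28, 172), (8, 275, 152, 27, 171), (10, 275, 149, 27, 171), (13, 275, 146, 25, 171), (15, 275, 143, 25, 172), (18, 275, 140, 24, 170), (20, 275, 137, 24, 169), (23, 275, 134, 24, 170), (25, 275, 131, 24, 169), (28, 275, 128, 26, 170), (30, 275, 125, 26, 170), (33, 275, 122, 26, 169), (35, 275, 118, 26, 169), (38, 275, 115, 26, 169), (40, 275, 112, 24, 168), (43, 275, 109, 23, 168), (45, 275, 106, 24, 167), (48, 275, 103, 23, 133), (50, 275, 99, 9, 86), (53, 275, 96, 12, 87), (55, 275, 93, 9, 89), (58, 275, 89, 6, 84), (60, 275, 86, 105, 201), (63, 275, 83, 110, 200), (65, 275, 79, 111, 198), (68, 275, 76, 109, 198), (70, 275, 73, 109, 197), (73, 275, 69, 110, 195), (75, 275, 66, 110, 194)]
```

```bash
cat > tips.py <<'E'
from h import *
import sys
def tips(name,xc,yc,z=.150,offs=(-.014,-.012,-.010,.010,.012,.014)):
    d=np.load(name+".npz"); c=(d["K"],d["V"]); g=cv2.cvtColor(cv2.imread(f"pics/{name}.png"),cv2.COLOR_BGR2HSV)
    u=np.array([np.cos(.11),-np.sin(.11)]); w=np.array([np.sin(.11),np.cos(.11)])
    for o in offs:
        ts=[]
        for t in np.arange(-.055,.0551,.001):
            q=proj(c,np.r_[np.array([xc,yc])+t*u+o*w,z]).round().astype(int)
            if 0<=q[0]<560 and 0<=q[1]<420 and g[q[1],q[0],1]<60: ts.append(int(round(t*1000)))
        runs=[]
        for t in ts:
            if runs and t-runs[-1][1]<=1: runs[-1][1]=t
            else: runs.append([t,t])
        print(o,runs)
if __name__=="__main__":
    for p in ((.658,.0183),(.6512,-.0433),(.6444,-.1049)): print(p); tips(sys.argv[1],*p)
E
python3 tips.py w8
```

```text
(0.658, 0.0183)
-0.014 []
-0.012 [[-36, -25], [-22, -22], [25, 34]]
-0.01 [[-35, -20], [25, 35]]
0.01 [[-55, -47], [-34, -21], [26, 35], [49, 55]]
0.012 [[-34, -21], [26, 35]]
0.014 []
(0.6512, -0.0433)
-0.014 []
-0.012 [[-35, -26], [25, 34]]
-0.01 [[-34, -26], [25, 34]]
0.01 [[-34, -21], [26, 34]]
0.012 [[-35, -21], [26, 34]]
0.014 [[-30, -21], [27, 34]]
(0.6444, -0.1049)
-0.014 [[-36, -35], [-33, -28], [-17, 17], [24, 34]]
-0.012 [[-35, -26], [25, 34]]
-0.01 [[-35, -26], [26, 34]]
0.01 [[-35, -20], [26, 34]]
0.012 [[-34, -20], [26, 34]]
0.014 [[-32, -20], [27, 34]]
```

Rod A is centred on clip 2 (the clip tips run ±25–35 mm either side of it), and the same frame fits stations 1 and 0. Now rod B at (0.435,-0.122), angle -0.48.

drive_tool(force=100, rows=[[[0,0,-0.075],[-4,-2.8,0],5],[[0,0,-0.075],[-4,-2.8,0],5],[[0,0,-0.075],[-4,-2.8,0],5],[[0,0,-0.075],[-4,-2.8,-2],5],[[0,0,-0.07],[-3.2,-2.8,-5],5],[[0,0,0],[0,0,-5],5],[[0,0,0],[0,0,-5],5],[[0,0,0],[0,0,-5],5]])

```text
clock: 26.4
position: [0.4368, -0.1204, 0.0832]
ee_rot: [0.0, 0.971, -0.239, 0.0]
contact_force: [1.1, 0.2, -1.2]
width: 0.0499
gripper_force: 0.0
```

```bash
cat > rodat.py <<'E'
from h import *
import sys
name=sys.argv[1]
s=manip.get_state(); print(s["position"].round(4),s["ee_rot"].round(4),s["width"])
c,im=shot("wrist",name); np.savez(name+".npz",K=c[0],V=c[1])
g=cv2.cvtColor(im,cv2.COLOR_BGR2HSV)
# dark collars: low saturation, low value; keep the far collar and the bright shaft
ok=np.zeros(g.shape[:2],bool); ok[60:330,232:328]=1
sh=(g[...,1]<60)&(g[...,2]>105)&ok; da=(g[...,1]<60)&(g[...,2]<=100)&ok
sh=cv2.morphologyEx(sh.astype(np.uint8),cv2.MORPH_OPEN,np.ones((5,5)))
n,l,st,ce=cv2.connectedComponentsWithStats(sh)
for i in range(1,n):
    if st[i,4]>400: print("shaft",st[i],ce[i].round(1))
da=cv2.morphologyEx(da.astype(np.uint8),cv2.MORPH_OPEN,np.ones((5,5)))
n,l,st,ce=cv2.connectedComponentsWithStats(da)
for i in range(1,n):
    if st[i,4]>100: 
        print("dark",st[i],ce[i].round(1))
        a=2*np.arctan2(s["ee_rot"][2],s["ee_rot"][1]); u=np.array([np.cos(a),np.sin(a)])
        y0,y1,x=st[i,1],st[i,1]+st[i,3],ce[i,0]
        for v,o in ((y0+2,.06),(y1,.048)) if y1<250 else ((y1,-.06),): p=onz(c,x,v,.02)[:2]; print("   centre from row",v,(p-o*u).round(4))
E
python3 rodat.py w9
```

```text
[ 0.4368 -0.1204  0.0832] [ 1.000e-04  9.710e-01 -2.391e-01  3.000e-04] 0.04992067799278708
shaft [ 270  154   24  144 3165] [281.3 223.1]
dark [267 132  33  23 716] [283.1 143. ]
   centre from row 134 [ 0.4359 -0.1216]
   centre from row 155 [ 0.436  -0.1217]
dark [268 294  28  18 447] [281.6 303.4]
   centre from row 312 [ 0.4393 -0.1229]
```

drive_tool(force=100, rows=[[[0,0,0],[0,-0.1,-3.5],5],[[0,0,0],[0,0,-2.5],5],[[0,0,0],[0,0,-0.8],5],[[0,0,0],[0,0,0],0.8],[[0,0,0],[0,0,0],0.8],[[0,0,0],[0,0,0],0.8],[[0,0,0],[0,0,0],0.8],[[0,0,0],[0,0,0],0.8]])

```text
clock: 27.45
position: [0.438, -0.1217, 0.0181]
ee_rot: [0.0, 0.971, -0.239, 0.001]
contact_force: [-1.0, 1.0, 6.1]
width: 0.0117
gripper_force: 98.2
```

drive_tool(force=100, rows=[[[0,0,0],[0,0,1],0.8],[[0,0,0],[0,0,3],0.8],[[0,0,0],[0,0,4],0.8],[[0,0,0],[0,0,4],0.8],[[0,0,0],[0,0,4],0.8],[[0,0,0],[0,0,4],0.8],[[0,0,0],[0,0,0],0.8]])

```text
clock: 28.32
position: [0.4389, -0.1221, 0.2205]
ee_rot: [0.001, 0.971, -0.239, 0.004]
contact_force: [0.4, -0.9, -1.4]
width: 0.0118
gripper_force: 98.2
```

drive_tool(rows=[[[0,0,0.075],[3.6,1.3,0],0.8],[[0,0,0.075],[3.6,1.3,0],0.8],[[0,0,0.075],[3.6,1.3,0],0.8],[[0,0,0.075],[3.6,1.3,0],0.8],[[0,0,0.07],[3.5,1.3,0],0.8],[[0,0,0],[3.5,1.3,0],0.8],[[0,0,0],[0,0,-1],0.8],[[0,0,0],[0,0,0],0.8]])

```text
clock: 29.32
position: [0.649, -0.0431, 0.2042]
ee_rot: [-0.0, 0.998, -0.056, -0.003]
contact_force: [-1.3, 0.1, -1.4]
width: 0.0118
gripper_force: 98.3
```

drive_tool(rows=[[[0,0,0],[0.2,0,-2],0.8],[[0,0,0],[0,0,-1.5],0.8],[[0,0,0],[0,0,-0.6],0.8],[[0,0,0],[0,0,-0.3],0.8],[[0,0,0],[0,0,-0.2],0.8],[[0,0,0],[0,0,0],0.8]])

```text
clock: 30.08
position: [0.6533, -0.0436, 0.1611]
ee_rot: [0.0, 0.998, -0.056, 0.0]
contact_force: [-0.2, 0.3, -1.2]
width: 0.0114
gripper_force: 98.5
```

drive_tool(rows=[[[0,0,0],[-0.1,0,-0.3],0.8],[[0,0,0],[0,0,-0.3],0.8],[[0,0,0],[0,0,-0.2],0.8],[[0,0,0],[0,0,-0.2],0.8],[[0,0,0],[0,0,-0.2],0.8],[[0,0,0],[0,0,-0.2],0.8],[[0,0,0],[0,0,-0.2],0.8]])

```text
clock: 30.95
position: [0.654, -0.0434, 0.1479]
ee_rot: [0.0, 0.998, -0.056, 0.003]
contact_force: [-2.5, -0.1, 17.9]
width: 0.0115
gripper_force: 100.8
```

drive_tool(rows=[[[0,0,0],[0,0,-0.2],0.8],[[0,0,0],[0,0,-0.2],0.8],[[0,0,0],[0,0,0],0.8]])

```text
clock: 31.32
position: [0.6541, -0.0434, 0.1477]
ee_rot: [0.0, 0.998, -0.056, 0.004]
contact_force: [-6.0, -0.1, 25.4]
width: 0.0116
gripper_force: 101.8
```

drive_tool(rows=[[[0,0,0],[0,0,0.4],0.8],[[0,0,0],[0,0,0],3.5],[[0,0,0],[0,0,0],3.5],[[0,0,0],[0,0,0],3.5],[[0,0,0],[0,0,2],3.5],[[0,0,0],[0,0,4],3.5],[[0,0,0],[-1,0,5],3.5],[[0,0,0],[-2,0,5],5]])

```text
clock: 32.33
position: [0.6221, -0.0433, 0.305]
ee_rot: [-0.0, 0.998, -0.056, -0.001]
contact_force: [1.3, -0.3, -0.9]
width: 0.0499
gripper_force: 0.0
```

```bash
python3 clipchk.py w10 .6512 -.0433 | cut -c1-5000 | python3 -c "
import sys,ast
L=sys.stdin.read().splitlines(); print(L[0]); print([(t,v) for t,_,_,s,v in ast.literal_eval(L[-1]) if s<60 and (v<105)])"; python3 tips.py w10; python3 -c "
from rods import *
d=np.load('w10.npz'); rods(cv2.imread('pics/w10.png'),(d['K'],d['V']),170,330,330,480)"
```

```text
[ 0.62207676 -0.04330611  0.30497115] [-9.66719852e-05  9.98430314e-01 -5.60031973e-02 -7.34962701e-04] [ 1.34678056 -0.33470768 -0.94190053] 0.04986584579894955
[(-57, 87), (-55, 89), (-52, 89), (-50, 83), (50, 83), (53, 89), (55, 90), (58, 92)]
(0.658, 0.0183)
-0.014 [[-30, -20], [27, 34]]
-0.012 [[-33, -21], [26, 34]]
-0.01 [[-55, -44], [-35, -21], [26, 34], [49, 55]]
0.01 [[-55, -49], [-34, -25], [26, 34], [49, 51], [53, 55]]
0.012 [[-34, -27], [26, 34]]
0.014 [[-35, -28], [26, 34]]
(0.6512, -0.0433)
-0.014 []
-0.012 [[-35, -21], [26, 34]]
-0.01 [[-35, -20], [26, 35]]
0.01 [[-55, -46], [-34, -21], [26, 34], [50, 55]]
0.012 [[-34, -21], [26, 34]]
0.014 [[-31, -28], [26, 28]]
(0.6444, -0.1049)
-0.014 []
-0.012 [[-35, -27], [25, 34]]
-0.01 [[-34, -26], [25, 34]]
0.01 [[-34, -20], [26, 35]]
0.012 [[-35, -20], [25, 35]]
0.014 [[-31, -20], [27, 34]]
rod [ 0.4377 -0.2069] [215.3 154.2] ang 1.459
rod [ 0.5783 -0.1261] [41.6 22.9] ang 1.459
rod [ 0.5871 -0.2564] [85.9 15.7] ang 1.459
```

Rod B is centred on clip 1 and the carriage has not moved. Now rod C near (0.451,-0.214).

drive_tool(force=100, rows=[[[0,0,-0.058],[-3.4,-3.4,0],5],[[0,0,0],[-3.4,-3.4,0],5],[[0,0,0],[-3.4,-3.4,0],5],[[0,0,0],[-3.4,-3.4,-2],5],[[0,0,0],[-3.5,-3.5,-5],5],[[0,0,0],[0,0,-5],5],[[0,0,0],[0,0,-5],5],[[0,0,0],[0,0,-5],5]])

```text
clock: 33.38
position: [0.4547, -0.2105, 0.0886]
ee_rot: [0.0, 0.996, -0.085, 0.0]
contact_force: [0.4, -0.5, -0.3]
width: 0.0501
gripper_force: 0.0
```

```bash
python3 rodat.py w11; python3 - <<'E'
from h import *
im=cv2.imread("pics/w11.png"); g=cv2.cvtColor(im,cv2.COLOR_BGR2HSV)
for r in (150,180,210,240,270): m=np.where((g[r,225:335,1]<60)&(g[r,225:335,2]>60))[0]+225; print(r,m.min() if len(m) else 0,m.max() if len(m) else 0)
E
```

```text
[ 0.4547 -0.2105  0.0886] [ 1.000e-04  9.964e-01 -8.530e-02  2.000e-04] 0.05014846580525591
shaft [ 273  157   24  140 2952] [284.2 224.3]
dark [270 135  33  23 697] [286.  145.9]
   centre from row 137 [ 0.452  -0.2136]
   centre from row 158 [ 0.4518 -0.2136]
dark [270 293  28  18 426] [284.2 302.3]
   centre from row 311 [ 0.455  -0.2137]
150 270 302
180 274 297
210 274 296
240 274 296
270 274 295
```

drive_tool(force=100, rows=[[[0,0,0],[-0.2,-0.3,-3.5],5],[[0,0,0],[0,0,-2.7],5],[[0,0,0],[0,0,-0.9],5],[[0,0,0],[0,0,0],0.8],[[0,0,0],[0,0,0],0.8],[[0,0,0],[0,0,0],0.8],[[0,0,0],[0,0,0],0.8],[[0,0,0],[0,0,0],0.8]])

```text
clock: 34.42
position: [0.4539, -0.2139, 0.021]
ee_rot: [0.001, 0.996, -0.085, 0.001]
contact_force: [-1.2, 0.6, 5.5]
width: 0.0109
gripper_force: 98.2
```

drive_tool(force=100, rows=[[[0,0,0],[0,0,1],0.8],[[0,0,0],[0,0,3],0.8],[[0,0,0],[0,0,4],0.8],[[0,0,0],[0,0,4],0.8],[[0,0,0],[0,0,4],0.8],[[0,0,0],[0,0,4],0.8],[[0,0,0],[0,0,0],0.8]])

```text
clock: 35.3
position: [0.4547, -0.2145, 0.2234]
ee_rot: [0.002, 0.996, -0.085, 0.004]
contact_force: [-0.0, -0.4, -2.0]
width: 0.0106
gripper_force: 98.2
```

drive_tool(rows=[[[0,0,0.03],[3.2,1.8,0],0.8],[[0,0,0.03],[3.2,1.8,0],0.8],[[0,0,0],[3.2,1.8,0],0.8],[[0,0,0],[3.2,1.8,0],0.8],[[0,0,0],[3.2,1.9,0],0.8],[[0,0,0],[3.2,1.9,0],0.8],[[0,0,0],[0,0,-1],0.8],[[0,0,0],[0,0,0],0.8]])

```text
clock: 36.3
position: [0.643, -0.1031, 0.2069]
ee_rot: [-0.0, 0.998, -0.055, -0.003]
contact_force: [-1.4, -0.9, -1.9]
width: 0.0105
gripper_force: 98.2
```

```bash
python3 - <<'E'
from h import *
s=manip.get_state(); print(s["position"],s["ee_rot"])
c,im=shot("wrist","w12"); np.savez("w12.npz",K=c[0],V=c[1])
s=shot("side","s12")[1]
o=np.hstack([im[60:420,100:500],cv2.resize(s[200:320,230:360],None,fx=3,fy=3,interpolation=2)]); cv2.imwrite("pics/v12.png",o); print(o.shape)
E
```

```text
[ 0.6430357  -0.1031244   0.20692338] [-2.47786816e-04  9.98487860e-01 -5.49018726e-02 -2.77802289e-03]
(360, 790, 3)
```

drive_tool(rows=[[[0,0,0],[0,-0.15,-1.8],0.8],[[0,0,0],[0,0,-1.3],0.8],[[0,0,0],[0,0,-0.6],0.8],[[0,0,0],[0,0,-0.3],0.8],[[0,0,0],[0,0,-0.2],0.8],[[0,0,0],[0,0,0],0.8]])

```text
clock: 37.15
position: [0.6451, -0.1049, 0.1676]
ee_rot: [0.0, 0.998, -0.055, 0.0]
contact_force: [0.3, -0.7, -0.6]
width: 0.0107
gripper_force: 98.2
```

drive_tool(rows=[[[0,0,0],[0,0,-0.4],0.8],[[0,0,0],[0,0,-0.4],0.8],[[0,0,0],[0,0,-0.3],0.8],[[0,0,0],[0,0,-0.2],0.8],[[0,0,0],[0,0,-0.2],0.8],[[0,0,0],[0,0,-0.2],0.8],[[0,0,0],[0,0,-0.2],0.8]])

```text
clock: 38.02
position: [0.6445, -0.1047, 0.1506]
ee_rot: [0.0, 0.998, -0.055, 0.0]
contact_force: [-5.3, 1.0, 17.1]
width: 0.0109
gripper_force: 99.8
```

drive_tool(rows=[[[0,0,0],[0,0,-0.2],0.8],[[0,0,0],[0,0,-0.2],0.8],[[0,0,0],[0,0,0],0.8]])

```text
clock: 38.4
position: [0.6446, -0.1047, 0.1504]
ee_rot: [0.0, 0.998, -0.055, 0.001]
contact_force: [-8.9, 0.6, 25.2]
width: 0.0113
gripper_force: 101.0
```

drive_tool(rows=[[[0,0,0],[0,0,0.4],0.8],[[0,0,0],[0,0,0],3],[[0,0,0],[0,0,0],3],[[0,0,0],[0,0,0],3],[[0,0,0],[0,0,2],3],[[0,0,0],[0,0,4],3],[[0,0,0],[-2,2,5],3],[[0,0,0],[-3,4,5],4]])

```text
clock: 39.4
position: [0.5987, -0.05, 0.3032]
ee_rot: [0.0, 0.998, -0.056, 0.0]
contact_force: [0.5, 0.8, 0.3]
width: 0.0399
gripper_force: 0.0
```

```bash
for p in ".658 .0183" ".6512 -.0433" ".6444 -.1049"; do python3 clipchk.py w13 $p | python3 -c "
import sys,ast
L=sys.stdin.read().splitlines(); print(L[0]); print([(t,v) for t,_,_,s,v in ast.literal_eval(L[-1]) if s<60 and (v<105)])"; done; python3 tips.py w13
python3 - <<'E'
from h import *
from scipy.spatial.transform import Rotation as R
# template from w1 (pose known), X: tool->cam
X=np.load("X.npy"); d=np.load("w4.npz"); M=np.eye(4); q=np.array([0.00017,.998965,-.045491,-.00039]); M[:3,:3]=R.from_quat(np.r_[q[1:],q[0]]).as_matrix(); M[:3,3]=[.54157,.04019,.33187]
c1=(d["K"],X@np.linalg.inv(M)); k=lambda u,v:(u/4,v/4+170)
a=onz(c1,*k(218,386),.122);b=onz(c1,*k(420,335),.122); print("w1 top edge (front)",a,b,np.linalg.norm(a-b),"ang y",-np.arctan2(*(a-b)[:2]))
for p,q in (((105,243),(588,96)),((588,96),(660,268))):
    a=onz(c1,*k(*p),.01);b=onz(c1,*k(*q),.01); print("rack base",a,b,np.linalg.norm(a-b),-np.arctan2(*(a-b)[:2]))
E
```

```text
[ 0.59873001 -0.0499712   0.30320954] [ 9.87023424e-05  9.98427788e-01 -5.60530197e-02  3.24446070e-05] [0.50688101 0.80012404 0.33267205] 0.039902023837634484
[(-57, 89), (-55, 91), (-52, 91), (-50, 96), (50, 90), (53, 89), (55, 91), (58, 90)]
[ 0.59682864 -0.04482826  0.31069906] [-0.001709    0.99852304 -0.05418867  0.00352201] [-3.21141531  4.05050656  4.02150855] 0.039771384461248484
[(-57, 90), (-55, 88), (-52, 91), (-50, 91), (-47, 87), (50, 78), (53, 90), (55, 92), (58, 93), (60, 91)]
[ 0.59857744 -0.04688712  0.30868298] [-3.35117226e-04  9.98545377e-01 -5.37274383e-02  4.51437685e-03] [ 0.69847156 -0.03188033  0.33279855] 0.0400404905114992
[(-60, 91), (-57, 90), (-55, 91), (-52, 91), (-50, 71), (48, 69), (50, 89), (53, 91), (55, 92), (58, 89)]
(0.658, 0.0183)
-0.014 [[-30, -21], [26, 34]]
-0.012 [[-53, -49], [-33, -21], [26, 35], [50, 55]]
-0.01 [[-55, -44], [-34, -21], [26, 35], [48, 55]]
0.01 [[-55, -55], [-33, -25], [26, 35], [54, 55]]
0.012 [[-33, -25], [26, 35]]
0.014 [[-31, -26], [26, 27], [33, 35]]
(0.6512, -0.0433)
-0.014 []
-0.012 [[-34, -22], [26, 35]]
-0.01 [[-34, -21], [26, 35]]
0.01 [[-55, -45], [-33, -21], [26, 35], [50, 55]]
0.012 [[-34, -25], [26, 35]]
0.014 [[-28, -26], [26, 30]]
(0.6444, -0.1049)
-0.014 []
-0.012 [[-35, -26], [26, 35]]
-0.01 [[-34, -25], [26, 35]]
0.01 [[-55, -9], [-7, 8], [11, 41], [46, 55]]
0.012 [[-55, -46], [-34, -21], [26, 35], [47, 55]]
0.014 [[-31, -21], [26, 34]]
w1 top edge (front) [0.46923119 0.29489871 0.122     ] [0.47930464 0.23587976 0.122     ] 0.05987245770958673 ang y 0.16905258958436337
rack base [0.47752828 0.40637815 0.01      ] [0.51527881 0.22450359 0.01      ] 0.18575106830953395 0.2046575273222345
rack base [0.51527881 0.22450359 0.01      ] [0.45034358 0.21209755 0.01      ] 0.06610971549915438 -1.3820186967911392
```

All three rods are seated and the carriage has not moved. Now the template: turn +1.87 and go above (0.474,0.265).

drive_tool(force=60, rows=[[[0,0,0.17],[-1.1,2.9,0],5],[[0,0,0.17],[-1.1,2.9,0],5],[[0,0,0.17],[-1.1,2.9,0],5],[[0,0,0.17],[-1.1,2.9,0],5],[[0,0,0.17],[-1.1,2.9,0],5],[[0,0,0.17],[-1.1,2.9,0],5],[[0,0,0.17],[-1.1,2.9,0],5],[[0,0,0.17],[-1.1,2.9,0],5]])

```text
clock: 40.55
position: [0.5104, 0.1828, 0.3003]
ee_rot: [-0.0, 0.81, 0.587, -0.001]
contact_force: [0.3, 0.4, -0.1]
width: 0.0497
gripper_force: 0.0
```

drive_tool(rows=[[[0,0,0.17],[-1.2,2.8,0],5],[[0,0,0.17],[-1.2,2.8,0],5],[[0,0,0.17],[-1.2,2.7,0],5],[[0,0,0],[0,0,-4],5],[[0,0,0],[0,0,-4],5],[[0,0,0],[0,0,-3],5],[[0,0,0],[0,0,0],5],[[0,0,0],[0,0,0],5]])

```text
clock: 41.55
position: [0.4753, 0.2654, 0.1926]
ee_rot: [0.0, 0.637, 0.771, 0.0]
contact_force: [-0.4, -0.4, -0.3]
width: 0.0497
gripper_force: 0.0
```

```bash
python3 - <<'E'
from h import *
s=manip.get_state(); print(s["position"],s["ee_rot"],s["qpos"])
c,im=shot("wrist","w14"); np.savez("w14.npz",K=c[0],V=c[1])
for p in ((.474,.265,.122),(.474+.0295*-.187,.265+.0295*.98,.122)): print(proj(c,p))
E
```

```text
[0.4753329  0.26542534 0.1926366 ] [1.90875398e-04 6.37374068e-01 7.70554500e-01 1.54555387e-04] [ 3.81568275e-01  2.62955211e-01  1.65141180e+00 -1.99346527e-04
  1.22677171e+00  1.93010382e-01]
[274.29118598 229.09249102]
[274.16956931 184.25155249]
```

Here I use the last picture allowed: the template from above before the grasp.

View pics/w14.png

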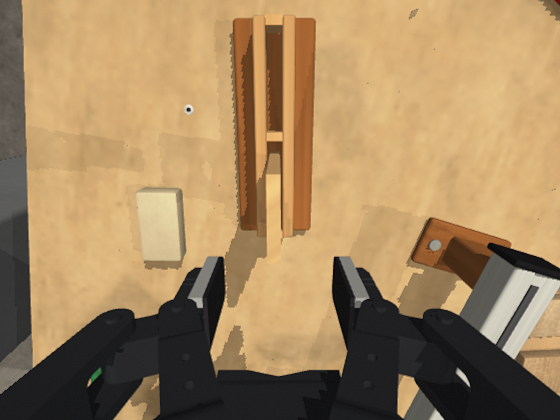

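The template's top face covers columns 266–281, rows about 170–262. It is parallel to the pads and slightly left of their middle (column 279).

```bash
python3 - <<'E'
from h import *
im=cv2.imread("pics/w14.png"); g=cv2.cvtColor(im,cv2.COLOR_BGR2HSV); d=np.load("w14.npz"); c=(d["K"],d["V"])
for r in (180,200,220,240,255): print(r,[(x,int(g[r,x,1]),int(g[r,x,2])) for x in range(256,294,2)])
print([(r,g[r,274].tolist()) for r in range(150,276,4)])
n=onz(c,273.5,262,.122); f=onz(c,273.5,170,.122); print(n,f,np.linalg.norm(n-f)); print(proj(c,n+np.r_[0.06*np.array([-.187,.982]),0]))
E
```

```text
180 [(256, 136, 172), (258, 137, 141), (260, 137, 141), (262, 137, 136), (264, 139, 127), (266, 128, 225), (268, 120, 235), (270, 119, 236), (272, 118, 238), (274, 117, 239), (276, 117, 241), (278, 115, 244), (280, 133, 200), (282, 143, 125), (284, 137, 225), (286, 136, 228), (288, 138, 224), (290, 137, 223), (292, 139, 215)]
200 [(256, 147, 109), (258, 137, 141), (260, 138, 142), (262, 138, 137), (264, 139, 130), (266, 129, 213), (268, 118, 239), (270, 119, 238), (272, 121, 236), (274, 121, 234), (276, 122, 232), (278, 122, 232), (280, 134, 185), (282, 139, 121), (284, 139, 218), (286, 137, 227), (288, 137, 224), (290, 137, 223), (292, 139, 207)]
220 [(256, 163, 114), (258, 137, 134), (260, 137, 128), (262, 136, 122), (264, 138, 122), (266, 130, 181), (268, 122, 232), (270, 123, 231), (272, 121, 231), (274, 122, 230), (276, 122, 230), (278, 123, 231), (280, 128, 220), (282, 137, 121), (284, 137, 210), (286, 139, 209), (288, 137, 203), (290, 138, 211), (292, 140, 197)]
240 [(256, 111, 154), (258, 111, 154), (260, 112, 152), (262, 114, 150), (264, 113, 151), (266, 120, 181), (268, 122
[... 694 characters left out ...]
 213]), (178, [19, 117, 237]), (182, [19, 117, 242]), (186, [20, 114, 242]), (190, [20, 114, 242]), (194, [19, 116, 241]), (198, [18, 120, 236]), (202, [18, 123, 231]), (206, [17, 122, 229]), (210, [18, 120, 231]), (214, [18, 122, 232]), (218, [18, 123, 231]), (222, [18, 123, 230]), (226, [18, 120, 233]), (230, [18, 121, 234]), (234, [18, 121, 232]), (238, [18, 121, 231]), (242, [18, 121, 231]), (246, [18, 123, 230]), (250, [17, 124, 227]), (254, [18, 124, 229]), (258, [19, 121, 233]), (262, [18, 121, 234]), (266, [18, 110, 225]), (270, [18, 109, 224]), (274, [18, 108, 224])]
[0.47778157 0.24207516 0.122     ] [0.46644615 0.30254292 0.122     ] 0.06152107107616047
[273.21782815 172.50585507]
```

drive_tool(force=60, rows=[[[0,0,0],[-0.3,0.6,-2.5],5],[[0,0,0],[0,0,-3],5],[[0,0,0],[0,0,-2],5],[[0,0,0],[0,0,0],0.3],[[0,0,0],[0,0,0],0.3],[[0,0,0],[0,0,0],0.3],[[0,0,0],[0,0,0],0.3],[[0,0,0],[0,0,0],0.3]])

```text
clock: 42.6
position: [0.4726, 0.272, 0.1193]
ee_rot: [0.001, 0.637, 0.771, 0.002]
contact_force: [0.0, 0.2, 5.4]
width: 0.0072
gripper_force: 60.7
```

drive_tool(rows=[[[0,0,0],[0,0,1],0.3],[[0,0,0],[0,0,2],0.3],[[0,0,0],[0,0,3],0.3],[[0,0,0],[0,0,3],0.3],[[0,0,0],[0,0,0],0.3]])

```text
clock: 43.22
position: [0.473, 0.2721, 0.2103]
ee_rot: [0.001, 0.637, 0.771, 0.003]
contact_force: [1.0, 0.4, -0.7]
width: 0.0074
gripper_force: 59.9
```

```bash
python3 - <<'E'
from h import *
from scipy.spatial.transform import Rotation as R
s=manip.get_state(); print(s["position"],s["contact_force"],s["width"])
X=np.load("X.npy"); d=np.load("w4.npz"); M=np.eye(4); q=np.array([0.00017,.998965,-.045491,-.00039]); M[:3,:3]=R.from_quat(np.r_[q[1:],q[0]]).as_matrix(); M[:3,3]=[.54157,.04019,.33187]
w=(d["K"],X@np.linalg.inv(M)); c=cal("side"); sc=cal("scene")
f=lambda u,v:(u/3+180,v/3+115)
g=lambda u,v:(u/4+160,v/4+175)
mv=np.array([-.0166,-.1493,0])
for n,o in (("tip-",[(c,*f(351,257)),(sc,*g(405,162)),(w,266,184)]),("tip+",[(c,*f(438,170)),(sc,*g(285,225)),(w,149,182)]),
            ("handle",[(c,*f(436,218)),(sc,*g(293,128)),(w,201,137)])):
    P=tri(o); print(n,P.round(4),"now",(P+mv).round(4),"resid px",[(proj(k,P)-[u,v]).round(1).tolist() for k,u,v in o])
    for i,j in ((0,1),(0,2),(1,2)): print("   pair",i,j,(tri([o[i],o[j]])+mv).round(4))
# local high-res profile of peg+ tip in wrist view w4
im=cv2.imread("pics/w4.png"); h=cv2.cvtColor(im,cv2.COLOR_BGR2HSV)
for r in (170,190,200,206,209,211,213): print(r,[(x,int(h[r,x,1]),int(h[r,x,2])) for x in range(212,232,2)])
E
```

```text
[0.47298585 0.2720982  0.21029588] [ 1.02598156  0.42144166 -0.66518108] 0.0074064756811301116
tip- [0.539  0.0533 0.113 ] now [ 0.5224 -0.096   0.113 ] resid px [[-0.3, -0.5], [-0.4, 0.2], [1.2, -0.4]]
   pair 0 1 [ 0.5229 -0.0973  0.113 ]
   pair 0 2 [ 0.5216 -0.0943  0.1082]
   pair 1 2 [ 0.5215 -0.0953  0.1139]
tip+ [0.5517 0.1771 0.1136] now [0.5351 0.0278 0.1136] resid px [[-0.2, 0.5], [0.1, -0.1], [-1.5, 0.3]]
   pair 0 1 [0.5346 0.0291 0.114 ]
   pair 0 2 [0.5383 0.0209 0.1269]
   pair 1 2 [0.5356 0.0268 0.1127]
handle [0.5928 0.1087 0.1496] now [ 0.5762 -0.0406  0.1496] resid px [[0.3, 1.4], [0.1, -0.4], [-2.8, 3.1]]
   pair 0 1 [ 0.5737 -0.0373  0.15  ]
   pair 0 2 [ 0.5795 -0.0484  0.1692]
   pair 1 2 [ 0.5784 -0.0428  0.147 ]
170 [(212, 108, 198), (214, 110, 195), (216, 114, 197), (218, 132, 240), (220, 133, 238), (222, 139, 202), (224, 138, 139), (226, 113, 197), (228, 115, 186), (230, 115, 179)]
190 [(212, 110, 193), (214, 109, 192), (216, 108, 194), (218, 133, 237), (220, 133, 240), (222, 137, 214), (224, 140, 140), (226, 109, 199), (228, 111, 210), (230, 111, 211)]
20
[... 171 characters left out ...]
]
206 [(212, 110, 185), (214, 113, 182), (216, 113, 181), (218, 133, 228), (220, 130, 241), (222, 140, 222), (224, 140, 148), (226, 116, 180), (228, 112, 198), (230, 113, 199)]
209 [(212, 109, 192), (214, 110, 188), (216, 109, 187), (218, 125, 206), (220, 134, 233), (222, 140, 209), (224, 135, 144), (226, 110, 204), (228, 111, 212), (230, 110, 216)]
211 [(212, 109, 195), (214, 110, 188), (216, 108, 189), (218, 111, 189), (220, 123, 203), (222, 126, 190), (224, 116, 191), (226, 113, 207), (228, 114, 201), (230, 112, 211)]
213 [(212, 110, 192), (214, 110, 183), (216, 112, 185), (218, 112, 189), (220, 113, 197), (222, 114, 204), (224, 115, 209), (226, 106, 154), (228, 99, 106), (230, 108, 146)]
```

The template is out of the rack and held. The peg 1 tip is at about (0.536,0.031,0.113). I line the eye up in front of it, with the plate normal along the peg.

drive_tool(rows=[[[0,0,-0.05],[0.4,-3.9,0],0.3],[[0,0,-0.05],[0.4,-3.9,0],0.3],[[0,0,-0.05],[0.4,-3.9,0],0.3],[[0,0,-0.05],[0.4,-3.9,0],0.3],[[0,0,-0.05],[0.3,-4,0],0.3],[[0,0,-0.05],[0.4,-4,0],0.3],[[0,0,0],[0,0,-2.5],0.3],[[0,0,0],[0,0,-2.5],0.3]])

```text
clock: 44.22
position: [0.4938, 0.0347, 0.1561]
ee_rot: [-0.0, 0.746, 0.666, -0.0]
contact_force: [-0.8, 0.8, -1.2]
width: 0.007
gripper_force: 59.9
```

drive_tool(rows=[[[0,0,0],[0,0,0],0.3],[[0,0,0],[0,0,0],0.3],[[0,0,0],[0,0,0],0.3]])

```text
clock: 44.6
position: [0.4951, 0.0356, 0.1584]
ee_rot: [0.001, 0.745, 0.667, 0.001]
contact_force: [0.8, 0.8, 0.1]
width: 0.0072
gripper_force: 59.8
```

```bash
python3 - <<'E'
from h import *
s=manip.get_state(); print(s["position"],s["ee_rot"],2*np.arctan2(s["ee_rot"][2],s["ee_rot"][1]),s["contact_force"],s["width"])
# check in scene view: eye of the held template vs peg tip
c,im=shot("scene","sc15"); p=s["position"]; e=p-[0,0,.0433]
print("eye px",proj(c,e),"tip px",proj(c,[.536,.0315,.113]))
h=cv2.cvtColor(im,cv2.COLOR_BGR2HSV); u,v=proj(c,e).astype(int)
for y in range(v-12,v+13,2): print(y,[int(h[y,x,2]) for x in range(u-20,u+30,2)])
E
```

```text
[0.49512934 0.03558726 0.15839107] [7.20313241e-04 7.45102446e-01 6.66949310e-01 6.66899911e-04] 1.4602147149083442 [0.75747706 0.79111746 0.09751486] 0.007197032202295363
eye px [277.32886711 216.17835621] tip px [265.8121793  213.22187622]
204 [124, 120, 122, 131, 129, 96, 106, 171, 173, 141, 120, 44, 31, 99, 93, 82, 80, 82, 81, 105, 126, 128, 128, 127, 127]
206 [114, 107, 102, 123, 122, 99, 117, 167, 122, 120, 118, 79, 95, 110, 94, 81, 80, 81, 82, 90, 103, 116, 125, 130, 154]
208 [117, 119, 119, 114, 113, 110, 137, 167, 120, 121, 109, 109, 114, 114, 101, 92, 85, 84, 86, 84, 86, 93, 111, 139, 169]
210 [165, 144, 129, 124, 121, 116, 141, 167, 119, 120, 114, 113, 115, 112, 92, 86, 90, 94, 93, 87, 90, 109, 103, 146, 165]
212 [184, 191, 196, 192, 172, 125, 145, 169, 119, 121, 112, 110, 113, 111, 118, 114, 99, 84, 83, 86, 87, 104, 161, 169, 167]
214 [119, 122, 145, 165, 145, 133, 147, 169, 121, 121, 119, 109, 112, 110, 126, 130, 128, 128, 114, 107, 116, 118, 121, 125, 149]
216 [120, 160, 174, 137, 132, 131, 145, 167, 120, 121, 135, 123, 116, 113, 126, 130, 131, 130, 120, 118, 123, 125, 146, 163, 165]
218 [131, 155, 133, 130, 129, 129, 144, 169, 122, 122, 162, 127, 114, 112, 121, 126, 122, 120, 124, 145, 123, 143, 144, 160, 155]
220 [132, 131, 128, 128, 128, 128, 144, 170, 121, 121, 125, 118, 114, 110, 118, 121, 120, 120, 120, 122, 140, 139, 138, 138, 113]
222 [128, 126, 127, 126, 129, 127, 140, 170, 122, 120, 113, 113, 114, 112, 118, 121, 119, 122, 122, 118, 118, 118, 146, 157, 158]
224 [119, 122, 124, 124, 120, 117, 129, 169, 122, 122, 112, 112, 113, 112, 117, 120, 118, 121, 118, 122, 145, 160, 163, 157, 159]
226 [118, 120, 115, 117, 115, 115, 125, 170, 123, 122, 112, 113, 113, 112, 138, 124, 123, 127, 153, 163, 165, 164, 163, 158, 157]
228 [118, 112, 109, 114, 115, 114, 122, 170, 121, 122, 113, 113, 113, 113, 157, 169, 168, 166, 165, 164, 168, 172, 170, 164, 167]
```

The observed eye is at pixel (277,217), as predicted, and the peg tip is at (265,212), so they line up. I thread it slowly.

drive_tool(rows=[[[0,0,0],[1,-0.1,0],0.3],[[0,0,0],[1,-0.1,0],0.3],[[0,0,0],[1,-0.1,0],0.3],[[0,0,0],[0.6,-0.07,0],0.3],[[0,0,0],[0.5,-0.05,0],0.3],[[0,0,0],[0.5,-0.05,0],0.3],[[0,0,0],[0.4,-0.05,0],0.3]])

```text
clock: 45.52
position: [0.5446, 0.0302, 0.1575]
ee_rot: [-0.0, 0.745, 0.667, -0.0]
contact_force: [0.1, 0.2, -0.3]
width: 0.007
gripper_force: 59.8
```

drive_tool(rows=[[[0,0,0],[0.4,-0.05,0],0.3],[[0,0,0],[0.4,-0.05,-0.1],0.3],[[0,0,0],[0.4,-0.05,-0.1],0.3],[[0,0,0],[0.3,-0.05,-0.1],0.3],[[0,0,0],[0,0,0],0.3]])

```text
clock: 46.15
position: [0.5596, 0.0282, 0.1543]
ee_rot: [-0.0, 0.745, 0.667, -0.0]
contact_force: [-1.2, 0.6, -1.3]
width: 0.0076
gripper_force: 59.8
```

```bash
python3 - <<'E'
from h import *
s=manip.get_state(); print(s["position"],s["contact_force"],s["width"])
c,im=shot("scene","sc16"); d,im2=shot("side","s16")
p=s["position"]; print("tip scene",proj(c,[.536,.0315,.113]),"eye",proj(c,p-[0,0,.0433]),"tip side",proj(d,[.536,.0315,.113]),"plate top side",proj(d,p))
h=cv2.cvtColor(im,cv2.COLOR_BGR2HSV)
for y in range(204,226,1): print(y,[int(h[y,x,2]) for x in range(244,280,2)])
E
```

```text
[0.55959703 0.02819889 0.15431923] [-1.15113232  0.59290339 -1.27247662] 0.007554634112177117
tip scene [265.8121793  213.22187622] eye [259.51980998 211.69065158] tip side [291.20834779 205.18199342] plate top side [298.19763478 202.57967793]
204 [165, 160, 129, 129, 167, 137, 121, 116, 109, 114, 113, 109, 83, 104, 115, 118, 119, 92]
205 [186, 178, 125, 119, 167, 137, 122, 117, 112, 114, 113, 110, 85, 104, 117, 118, 114, 100]
206 [181, 152, 118, 119, 166, 136, 121, 116, 113, 115, 113, 109, 85, 110, 119, 117, 107, 96]
207 [152, 121, 119, 123, 166, 136, 121, 116, 112, 114, 112, 110, 106, 117, 119, 112, 98, 87]
208 [120, 123, 129, 132, 166, 136, 121, 116, 114, 112, 113, 111, 118, 119, 118, 128, 120, 83]
209 [121, 128, 174, 171, 169, 138, 122, 116, 120, 107, 113, 113, 117, 119, 131, 162, 139, 111]
210 [124, 129, 188, 189, 173, 137, 119, 117, 133, 118, 117, 111, 117, 132, 162, 160, 138, 131]
211 [124, 122, 163, 177, 173, 138, 121, 117, 170, 169, 152, 115, 113, 156, 156, 139, 133, 131]
212 [119, 115, 129, 142, 169, 144, 121, 116, 182, 190, 183, 130, 122, 152, 137, 131, 130, 130]
213 [117,
[... 525 characters left out ...]
 112, 128, 130, 129, 129, 128, 128]
219 [121, 120, 118, 117, 159, 149, 122, 118, 111, 113, 114, 112, 127, 127, 127, 130, 129, 130]
220 [119, 118, 115, 139, 167, 148, 121, 119, 112, 113, 115, 113, 127, 128, 129, 131, 131, 129]
221 [117, 115, 134, 163, 170, 149, 122, 119, 112, 113, 115, 111, 128, 127, 123, 130, 131, 128]
222 [112, 133, 160, 154, 163, 148, 121, 119, 113, 113, 113, 113, 124, 122, 118, 122, 120, 120]
223 [118, 158, 152, 133, 160, 154, 121, 118, 111, 111, 114, 113, 119, 120, 118, 115, 113, 115]
224 [152, 151, 130, 122, 158, 158, 122, 118, 112, 114, 113, 112, 116, 118, 118, 116, 115, 115]
225 [152, 129, 120, 121, 158, 159, 122, 118, 113, 112, 113, 111, 117, 117, 116, 116, 116, 117]
```

The bright peg tip shows in front of the plate at (260–264,212), so the eye is threaded. I lower and release.

drive_tool(rows=[[[0,0,0],[0,0,-0.2],0.3],[[0,0,0],[0,0,-0.2],0.3],[[0,0,0],[0,0,-0.1],0.3],[[0,0,0],[0,0,0],0.3]])

```text
clock: 46.75
position: [0.5594, 0.0284, 0.1497]
ee_rot: [0.0, 0.745, 0.667, 0.0]
contact_force: [-0.8, 0.2, 1.2]
width: 0.0076
gripper_force: 60.2
```

drive_tool(rows=[[[0,0,0],[0,0,0],2.4],[[0,0,0],[0,0,0],2.4],[[0,0,0],[0,0,0],2.4],[[0,0,0],[0,0,1],2.4],[[0,0,0],[0,0,2],2.4],[[0,0,0],[0,0,4],2.4],[[0,0,0],[-2,0,5],2.4],[[0,0,0],[-5,0,2],2.4]])

```text
clock: 47.75
position: [0.4918, 0.0279, 0.2931]
ee_rot: [0.003, 0.745, 0.667, 0.002]
contact_force: [-0.4, 0.5, 0.6]
width: 0.024
gripper_force: 0.0
```

drive_tool(rows=[[[0,0,0],[-5,-3,0],2.4],[[0,0,0],[-5,-3,0],2.4],[[0,0,0],[0,-3,0],2.4],[[0,0,0],[0,0,0],2.4],[[0,0,0],[0,0,0],2.4],[[0,0,0],[0,0,0],2.4]])

```text
clock: 48.5
position: [0.3898, -0.061, 0.2895]
ee_rot: [-0.0, 0.745, 0.667, 0.0]
contact_force: [1.0, 0.3, -0.2]
width: 0.0236
gripper_force: 0.0
```

```bash
python3 - <<'E'
from h import *
s=manip.get_state(); print(s["position"],s["contact_force"],s["clock"])
c,im=shot("scene","sc17"); d,im2=shot("side","s17")
h=cv2.cvtColor(im,cv2.COLOR_BGR2HSV)
for y in range(184,250,3): print(y,[int(h[y,x,2]) for x in range(240,284,2)])
print("expect top",proj(c,[.5594,.0284,.1505]),"bottom",proj(c,[.5594,.0284,.0405]))
# gap check on the side view: along the rail axis at rail-top height
g=cv2.cvtColor(im2,cv2.COLOR_BGR2HSV); e=np.array([.6512,-.0433]); w=np.array([.1098,.994])
for t in range(-84,-128,-3): q=proj(d,np.r_[e+w*t/1000,.115]).round().astype(int); print(t,q,g[q[1],q[0]].tolist())
E
```

```text
[ 0.38976703 -0.06102131  0.28950946] [ 0.97302566  0.32156474 -0.15317376] 48.5
184 [141, 127, 82, 89, 139, 135, 93, 99, 114, 129, 140, 148, 131, 124, 150, 133, 113, 96, 123, 174, 173, 157]
187 [145, 153, 156, 157, 155, 140, 95, 147, 155, 168, 136, 125, 133, 96, 123, 81, 66, 64, 77, 99, 92, 159]
190 [88, 99, 114, 129, 139, 146, 130, 144, 145, 119, 87, 143, 144, 132, 111, 89, 76, 92, 115, 73, 66, 64]
193 [150, 153, 148, 143, 137, 127, 129, 108, 106, 67, 56, 132, 136, 132, 89, 155, 157, 123, 120, 72, 55, 62]
196 [118, 154, 136, 119, 91, 120, 132, 83, 90, 91, 68, 127, 134, 121, 84, 109, 130, 159, 145, 101, 84, 80]
199 [88, 125, 74, 54, 40, 87, 162, 166, 152, 149, 137, 134, 137, 130, 120, 110, 116, 141, 146, 149, 164, 175]
202 [85, 82, 77, 62, 57, 120, 182, 150, 133, 130, 123, 125, 125, 125, 119, 110, 114, 113, 117, 69, 64, 108]
205 [165, 183, 187, 178, 125, 119, 180, 132, 132, 130, 123, 123, 124, 123, 119, 105, 119, 120, 116, 101, 112, 93]
208 [190, 150, 119, 123, 129, 136, 181, 134, 134, 126, 123, 124, 125, 124, 122, 117, 118, 127, 121, 83, 83, 91]
211 [166, 124, 123, 121, 163, 178, 1
[... 1261 characters left out ...]
7, 166, 164, 164, 163, 160, 142, 135, 119, 145, 157, 156, 160, 160, 159, 155, 155]
247 [172, 172, 169, 168, 169, 169, 167, 167, 167, 160, 162, 166, 165, 168, 169, 168, 169, 169, 168, 167, 166, 168]
expect top [259.37362775 199.11990217] bottom [259.82555563 233.52915176]
-84 [289 270] [17, 113, 136]
-87 [288 270] [18, 113, 136]
-90 [287 271] [16, 111, 110]
-93 [287 272] [15, 84, 73]
-96 [286 273] [16, 30, 92]
-99 [285 274] [25, 26, 106]
-102 [284 274] [11, 32, 88]
-105 [283 275] [26, 21, 85]
-108 [283 276] [15, 28, 109]
-111 [282 277] [11, 137, 93]
-114 [281 278] [12, 162, 85]
-117 [280 279] [14, 162, 93]
-120 [279 279] [17, 164, 106]
-123 [278 280] [15, 156, 93]
-126 [278 281] [12, 156, 88]
```

The template hangs on peg 1 with the tip protruding, and the gap reads about 16–18 mm. The rods are clipped and the robot is clear, so I sign off.

```bash
python3 -c "
from rig import job
print(job.sign_off())"
```

```text
the job is handed in; nothing more can be done
None
```

I handed the job in at about 49 s: the stop bound at the tight spot, the carriage backed off about 16 mm, all three rods clipped, and the only template hung on a peg. These are from my own force readings and camera measurements; sign-off returned no verdict.

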